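# Fetch the big spanner from the back of a crowded hook

## Robot

A 6-joint arm with a two-finger parallel gripper is mounted at the origin on the work surface. World frame = base frame: x ahead of the robot, y to its left, z up, the work surface at z = 0. Lengths are in m, angles in rad, forces in N, time in s.
With the tool pointing down it reaches from about 0.375 to 0.9 m from the base axis. Payload 3.1 kg.
Tool frame: the origin (TCP) lies on the centre line of the jaws, within the pads' length; the fingertips stand 8 mm ahead of it and the grasp point (between the pads) lies 11 mm behind it; z points along the fingers, y is the line along which they close (so a half turn about z gives the same grasp; the last joint's range is limited). The gripper opens to 85 mm and grips with 20 to 120 N. Pads are 22 mm wide; open, the fingers measure 114 mm over their backs; the gripper's body (76 mm by 85 mm) begins 54 mm behind the grasp point. The pads swing forward as they close: fully open they stand 13 mm farther back than shut.
Start: joints at [-1.474, 0.527, 1.433, -0, 1.181, -0.178], TCP at [0.17, -0.601, 0.239] pointing down, gripper open.
Joint ranges: [-3.08, 3.08], [-0.75, 2.2], [0.22, 2.44], [-1.43, 4.57], [0, 2.65], [-2.85, 2.85]. Speed limits (rad/s): [2.79, 2.79, 3.14, 3.14, 3.14, 3.14].

## Interface

Orientations are given as a unit quaternion [x, y, z, w].
In Python, from station import * gives the robot as it stands.
- The arm moves only by the tool play_rows, never from a script. Its argument "rows" is a list of rows, each a list of 3 entries, a list of its own where there are three numbers: the turn, a rotation vector about the tool's x, y, z in degrees, then the shift along the tool's x, y, z in mm, then the closure, from 0 (fully open) to 1 (shut). In form: [[[ax, ay, az], [dx, dy, dz], jaw], ...]. A call has 1 to 12 rows; each row shifts and turns the commanded pose from where the row before left it, along the tool's axes as they then stand; what a row does not reach is not made up. A row lasts 1/12 s, in which the tool goes at most 41.7 mm and 7.16 degrees, less where a joint would pass 70% of its speed; a pose out of reach is approached as far as the arm can. A call with a gripper value outside its range is refused whole. The fingers move at their own pace and stop on an object; "grip_force" is the grip in N (left out, the last holds). Time passes only in rows, so rows that do not move let the fingers close. It gives the time, the measured TCP pose, the force, the opening and the grip force at its end, in the units of the state.
- sense(): the state, without advancing time (a new reading comes with each control period).
- snapshot(name): name is "scene" or "top" or "wrist"; returns (picture, depth): 480x640x3 uint8, red, green, blue; 480x640 float32, m along the optical axis (not along the pixel's ray), 0 where there is no reading.
- get_calibration(name): a dict with "vfov" (degrees; the focal length in pixels is half the picture's height over the tangent of half this angle, whatever the lens; pixels are square), "cx", "cy" (the principal point, pixels), "k1" (the pictures are not rectified: a ray, as slopes to the right and down, at radius r is drawn at 1 + k1 r^2 times it, then the intrinsics apply), "xyz" and "attitude" of the camera in the world. Camera axes: x right, y down, z forward; pixel columns grow to the right and rows downward; lengths in m; the calibration is good to about 2 mm. A picture is of the moment at which its call begins: read the wrist's pose just before it. get_calibration takes no time and is no camera call; for the wrist camera it gives the pose at the moment of the call.
- sign_off(): hands the job in; it is judged then, once.
The state is a dict: "t": time; "q": joint angles; "qd": joint speeds; "tau": joint torques, N m; "tcp_pos": TCP position; "tool_rot": TCP orientation; "force": force on the tool from outside, world axes, zero at the start; "ft_torque": the same for the moment, N m; "finger_gap": opening from 0.0 (shut) to 1.0 (fully open); "gripper_force": force on a finger pad.
Only numpy, scipy, OpenCV 4.12 (cv2) and the standard library are available. Lean on these libraries where they do the work, as an engineer would, in place of code of your own. Each camera call takes 0.05 s, during which the arm holds its last target. There are 200 camera calls.

## Task

Fetch the large spanner from the back of the crowded hook and stand it, jaw end down, in the steel tool pot; the two smaller spanners in front of it must end up hanging on the spare hook, behind its upturned tip. The spare hook's prong is bent, so feel for it and slide the rings off and on gently without forcing anything against the hooks or the rail; drop no spanner and leave the other things on the bench where they are.

Things in the scene. Friction and masses are not known exactly. Their poses are not given: they have to be found in the camera images.
- rail: Fixed aluminium tool rail, 460 mm long (y), 16 mm deep, on two posts. Origin on the bench under its middle; its top is 252 mm up. The two hooks clip on the side facing the robot, their plates reaching 25 mm above the prongs. Each prong gives a little sideways in its clip (about 2 N per mm near the tip) and springs back.
- hook_full: Steel hook, origin on the prong's axis at the front of its clip plate, 235 mm above the bench; prong (6 mm round) runs 100 mm level along -x, towards the robot, then turns up: tip 116 mm out, 5 mm higher. The crowded hook, with three spanners; its prong is straight along its own -x.
- hook_spare: Steel hook, origin on the prong's axis at the front of its clip plate, 235 mm above the bench; prong (6 mm round) runs 100 mm level along -x, towards the robot, then turns up: tip 116 mm out, 5 mm higher. The spare, empty. Its prong is bent to one side at the root (still level), 0.07 to 0.22 rad off -x: its tip is 8 to 25 mm off. The pose shows neither side nor amount: feel or see it.
- spanner_large: Large steel combination spanner, 190 mm long, 140 g, hanging by its ring at the back of the crowded hook, 40 mm from the plate. Origin: ring centre, 6.3 mm below the prong's axis; x along the ring's axis, z up. Ring: 18 mm bore, 30 mm outside, 9 mm thick, flats on its +y and -y sides to pinch from above. Shank 14 mm wide; jaw head 37 mm wide, ends 175 mm below the origin.
- spanner_large_jaw (a point): Point in the open jaw of the large spanner, 170 mm from the ring's centre, 5 mm short of the jaw end.
- spanner_mid: Small steel combination spanner, 158 mm long, 80 g, hanging by its ring; in the middle, 63 mm from the plate, on the crowded hook. Origin: ring centre, 3.2 mm below the prong's axis; x along the ring's axis, z up. Ring: 12 mm bore, 23 mm outside, 8 mm thick, flats on its +y and -y sides to pinch from above. Shank below: 11 mm wide (y), 5 thick; jaw head 28 mm wide, ends 146 mm below the origin.
- spanner_front: Small steel combination spanner, 158 mm long, 80 g, hanging by its ring; in front, 85 mm from the plate, on the crowded hook. Origin: ring centre, 3.2 mm below the prong's axis; x along the ring's axis, z up. Ring: 12 mm bore, 23 mm outside, 8 mm thick, flats on its +y and -y sides to pinch from above. Shank below: 11 mm wide (y), 5 thick; jaw head 28 mm wide, ends 146 mm below the origin.
- tool_pot: Open round steel tool pot, 92 mm across the rim, 100 mm high, wall 4 mm, about 500 g, standing on the bench to the left or right. Origin: centre of its underside, z up.
- sample_jar: White plastic sample jar with a screw cap, 52 mm across, 62 mm high, on the other side from the tool pot. Bystander. Origin: centre of its underside.
- beaker: Clear glass beaker, 68 mm across, 85 mm high. Bystander. Origin: centre of its underside.
- tip_box: Pale closed box of pipette tips, 85 x 120 x 55 mm. Bystander. Origin: centre of its underside.
- pipe_union: Small brass pipe union standing upright, 23 mm across, 32 mm high. Bystander. Origin: centre of its underside.
- ferrule_dish: Low white dish of brass ferrules, 70 x 100 x 16 mm, under the rail. Bystander. Origin: centre of its underside.

How it is judged:
On the way:
1. both smaller spanners hang on the spare hook's prong, let go and still (x of spanner_front in the frame of hook_spare between -0.1 and -0.012 m and y of spanner_front in the frame of hook_spare between -0.028 and 0.028 m and z of spanner_front in the frame of hook_spare between -0.011 and 0.003 m and contact force between each of spanner_front, spanner_mid and the fingers below 0.05 N and linear speed of each of spanner_front, spanner_mid below 0.03 m/s and x of spanner_mid in the frame of hook_spare between -0.1 and -0.012 m and y of spanner_mid in the frame of hook_spare between -0.028 and 0.028 m and z of spanner_mid in the frame of hook_spare between -0.011 and 0.003 m), for 0.2 s.
At the end, for the whole second after the job is handed in: both smaller spanners hang still by their rings on the spare hook's prong, behind its upturned tip (12 to 100 mm from the clip plate); the large spanner stands in the upright tool pot jaw end down, jaw within 40 mm of the pot's foot and ring above the rim; everything let go and at rest (all of step 1 and z of spanner_large_jaw in the frame of tool_pot below 0.04 m and horizontal distance between spanner_large_jaw and tool_pot below 0.045 m and z of spanner_large in the frame of tool_pot above 0.11 m and angle between tool_pot's own z axis and vertical below 0.1 rad and linear speed of each of spanner_large, tool_pot below 0.03 m/s); the robot touches nothing.
It fails at once if a spanner is pressed or dragged on a hook with more than 12 N (contact force between any of spanner_front, spanner_mid, spanner_large and hook_full above 12 N or contact force between any of spanner_front, spanner_mid, spanner_large and hook_spare above 12 N).
It fails at once if the gripper or arm presses on a hook or the rail with more than 12 N (contact force between any of the arm, the fingers and hook_full above 12 N or contact force between any of the arm, the fingers and hook_spare above 12 N or contact force between any of the arm, the fingers and rail above 12 N).
It fails at once if a spanner is dropped (falls free faster than 0.7 m/s) ((linear speed of spanner_front above 0.7 m/s and contact force between spanner_front and the fingers below 0.05 N) or (linear speed of spanner_mid above 0.7 m/s and contact force between spanner_mid and the fingers below 0.05 N) or (linear speed of spanner_large above 0.7 m/s and contact force between spanner_large and the fingers below 0.05 N)).
It fails at once if another thing on the bench is shifted by more than 25 mm, or the tool pot by more than 40 mm (distance of any of sample_jar, beaker, tip_box, pipe_union, ferrule_dish from where it was at the start of the episode above 0.025 m or distance of tool_pot from where it was at the start of the episode above 0.04 m).
It also fails if it takes over 72 s, if anything falls off the work surface, if the arm or the gripper's body presses on something with over 40 N, if the wrist force passes 120 N, or if a joint passes its speed limit or range.

## Working session

There is one attempt and no reset: what is moved stays moved. The work goes in short steps, Python scripts to look and compute and a tool call to move; the robot and the scene stay as the last step left them, time stands still between calls to the robot, and variables do not carry over. Pictures are saved under pics/ and viewed, at most 10 in all, crops included, and the job is handed in when it is done.

Besides the shell and the picture viewer there is one more tool, called after "Emit:" as name([rows], argument=value, ...), one row to a line, values as JSON. play_rows: Moves the arm, as the interface text tells. Its arguments: {"type":"object","properties":{"rows":{"type":"array","items":{"type":"array"}},"grip_force":{"type":"number"}},"required":["rows"]}

```bash
mkdir -p pics; ls; cat > h.py <<'E'
import numpy as np, cv2
from scipy.spatial.transform import Rotation as R
from station import *
def rot(c):
    a=np.array(c["attitude"],float)
    return a if a.shape==(3,3) else R.from_quat(a).as_matrix()
def shot(n,f=None):
    c=get_calibration(n); im,d=snapshot(n)
    if f: cv2.imwrite("pics/%s.png"%f,cv2.cvtColor(im,cv2.COLOR_RGB2BGR)); np.savez("pics/%s.npz"%f,im=im,d=d,c=c)
    return im,d,c
def load(f):
    z=np.load("pics/%s.npz"%f,allow_pickle=True); return z["im"],z["d"],z["c"].item()
def rays(c,u,v):
    f=240/np.tan(np.radians(c["vfov"])/2)
    x=(np.asarray(u,float)-c["cx"])/f; y=(np.asarray(v,float)-c["cy"])/f
    a,b=x.copy(),y.copy()
    for _ in range(10):
        s=1+c["k1"]*(a*a+b*b); a,b=x/s,y/s
    return np.stack([a,b,np.ones_like(a)],-1)
def pts(c,u,v,d): return np.array(c["xyz"])+(rays(c,u,v)*np.asarray(d)[...,None])@rot(c).T
def onz(c,u,v,z):
    r=rays(c,u,v)@rot(c).T; o=np.array(c["xyz"]); return o+r*((z-o[2])/r[...,2])[...,None]
def cloud(c,d):
    v,u=np.mgrid[0:480,0:640]; return pts(c,u,v,d)
E
python3 - <<'E'
from h import *
s=sense(); print(s)
for n in ["scene","top","wrist"]:
    im,d,c=shot(n,n+"0"); print(n,c,(d>0).mean())
a=np.hstack([cv2.imread("pics/scene0.png"),cv2.imread("pics/top0.png")])
cv2.imwrite("pics/a.png",cv2.resize(a,(800,300),interpolation=cv2.INTER_AREA))
E
```

```text
pics
{'t': 0.0, 'q': array([-1.47351439e+00,  5.28485007e-01,  1.43388038e+00, -5.75368092e-07,
        1.18134309e+00, -1.78540769e-01]), 'qd': array([-3.35859151e-04,  2.89282212e-04, -1.66804965e-04,  8.02391037e-05,
        5.00925565e-05, -1.93561955e-03]), 'tau': array([-5.95218644e-04, -4.42348123e+01, -1.78023237e+01, -2.66084471e-04,
        8.42492067e-03, -7.87502074e-06]), 'tcp_pos': array([ 0.17014902, -0.60069541,  0.23832896]), 'tool_rot': array([ 9.90504723e-01,  1.37474632e-01,  4.27048050e-05, -1.05705195e-03]), 'force': array([ 0.0063143 , -0.00224095,  0.68148447]), 'ft_torque': array([-0.05337868, -0.01488778, -0.0465178 ]), 'gripper_force': 0.0, 'finger_gap': 0.9976583558580644}
scene {'vfov': 55.74496700910562, 'cx': 319.51286647803585, 'cy': 235.76549261299718, 'k1': -0.0630882273488512, 'xyz': array([1.00784053, 0.64029597, 0.64772918]), 'attitude': array([ 0.2839868 ,  0.83205272, -0.4545691 , -0.14285205])} 0.99603515625
top {'vfov': 53.13259108568516, 'cx': 312.6413976577493, 'cy': 236.4405234515891, 'k1': 0.03670006419203887, 'xyz': array([0.43712934, 0.02635061, 1.1615929 ]), 'attitude': array([ 0.70663163, -0.70506405,  0.03851198, -0.04553298])} 0.99591796875
wrist {'vfov': 71.9359659063243, 'cx': 321.01745296541105, 'cy': 238.62398849413935, 'k1': -0.04516381715134649, 'xyz': array([ 0.23708688, -0.5827978 ,  0.37387477]), 'attitude': array([ 0.79056705, -0.59707101, -0.08257328,  0.10812767])} 0.9938346354166666
```

View pics/scene0.png

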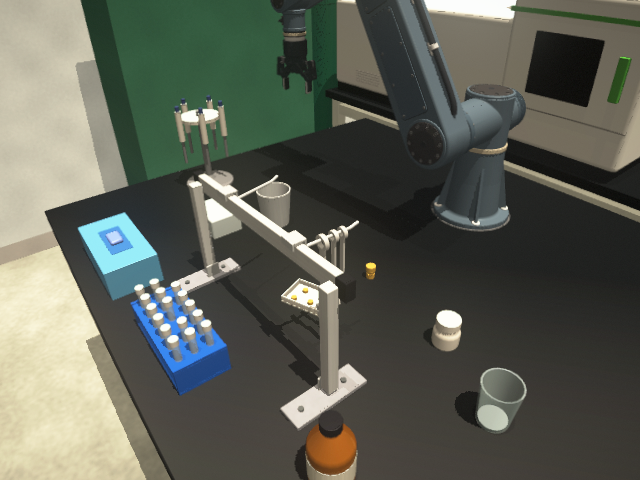

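View pics/top0.png

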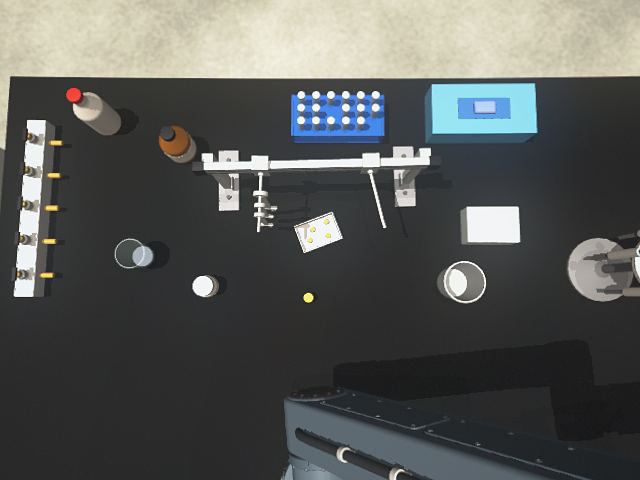

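The scene view shows the rail with the crowded hook near (335,235) and the spare hook near (270,185). In the top view, the crowded prong runs (260,165)-(260,232), the spare prong runs (371,165)-(384,227) so it is bent to -y, and the pot is at (462,283).

```bash
python3 - <<'E'
from h import *
im,d,c=load("top0"); P=cloud(c,d); 
def st(n,m):
    Q=P[m]; print(n,len(Q),Q.mean(0).round(4) if len(Q) else '',Q.min(0).round(4),Q.max(0).round(4))
v,u=np.mgrid[0:480,0:640]
box=lambda a,b,e,f:(u>=a)&(u<=b)&(v>=e)&(v<=f)
print("bench",P[330,150],P[250,400])
# rail
m=box(270,360,150,185)&(P[...,2]>.242)&(P[...,2]<.262); st("rail",m)
Q=P[m]; k=np.polyfit(Q[:,1],Q[:,0],1); print("rail yaw slope",k)
for n,a in (("full",(240,280,150,240)),("spare",(355,395,150,240))):
    m=box(*a)&(P[...,2]>.2)&(d>0)
    Q=P[m]; plate=Q[Q[:,2]>.2525]; print(n,"plate",plate.mean(0).round(4),plate.min(0).round(4),plate.max(0).round(4))
    x0=plate[:,0].min()
    for r in range(168,236,4):
        q=P[r][(m[r])&(P[r][:,2]<.249)&(P[r][:,2]>.215)]
        if len(q): print(r,len(q),"x %.4f y %.4f [%.4f %.4f] z %.4f %.4f"%(q[:,0].mean(),q[:,1].mean(),q[:,1].min(),q[:,1].max(),q[:,2].min(),q[:,2].max()))
m=box(430,495,255,310)&(P[...,2]>.09); st("pot rim",m)
q=P[m]; print(np.linalg.lstsq(np.c_[2*q[:,:2],np.ones(len(q))],(q[:,:2]**2).sum(1),rcond=None)[0])
st("jar",box(185,225,270,300)&(P[...,2]>.05)); st("union",box(300,316,288,305)&(P[...,2]>.02)); st("tipbox",box(455,525,200,250)&(P[...,2]>.045))
st("beaker",box(110,160,235,272)&(P[...,2]>.03))
E
```

```text
bench [0.43712934 0.02635061 1.1615929 ] [ 0.54305919 -0.173324    0.00147868]
rail 856 [0.6873 0.0309 0.2515] [ 0.6779 -0.0566  0.2422] [0.6986 0.1193 0.2586]
rail yaw slope [-0.02535996  0.68807316]
full plate [0.6865 0.1379 0.2592] [0.6737 0.0991 0.2525] [0.7016 0.177  0.2666]
172 41 x 0.6764 y 0.1403 [0.1016 0.1805] z 0.2219 0.2448
176 5 x 0.6678 y 0.1380 [0.1355 0.1415] z 0.2224 0.2402
180 3 x 0.6590 y 0.1395 [0.1377 0.1413] z 0.2367 0.2395
184 3 x 0.6513 y 0.1395 [0.1374 0.1413] z 0.2348 0.2383
188 3 x 0.6428 y 0.1391 [0.1374 0.1407] z 0.2372 0.2418
192 15 x 0.6344 y 0.1388 [0.1257 0.1531] z 0.2351 0.2451
196 15 x 0.6287 y 0.1400 [0.1263 0.1533] z 0.2216 0.2367
200 3 x 0.6192 y 0.1409 [0.1388 0.1430] z 0.2367 0.2387
204 12 x 0.6106 y 0.1394 [0.1292 0.1503] z 0.2365 0.2437
208 6 x 0.6043 y 0.1384 [0.1343 0.1424] z 0.2238 0.2399
212 5 x 0.5943 y 0.1417 [0.1381 0.1455] z 0.2419 0.2449
216 11 x 0.5871 y 0.1401 [0.1307 0.1500] z 0.2369 0.2432
220 4 x 0.5798 y 0.1414 [0.1390 0.1447] z 0.2325 0.2398
224 3 x 0.5717 y 0.1421 [0.1397 0.1442] z 0.2355 0.2415
228 3 x 0.5635 y 0.1416 [0.139
[... 864 characters left out ...]
] z 0.2355 0.2388
216 3 x 0.5876 y -0.0969 [-0.0989 -0.0951] z 0.2379 0.2401
220 3 x 0.5798 y -0.0989 [-0.1006 -0.0974] z 0.2348 0.2397
224 3 x 0.5713 y -0.1001 [-0.1017 -0.0987] z 0.2388 0.2447
228 1 x 0.5635 y -0.1019 [-0.1019 -0.1019] z 0.2428 0.2428
pot rim 356 [ 0.4642 -0.2844  0.1519] [ 0.4208 -0.3406  0.09  ] [0.5103 0.0264 1.1616]
[ 0.45688097 -0.16255335 -0.21337797]
jar 350 [0.4551 0.2803 0.0906] [0.434  0.0264 0.0501] [0.4772 0.3101 1.1616]
union 79 [0.4294 0.0481 0.0753] [0.4181 0.0264 0.0209] [0.439  0.0599 1.1616]
tipbox 1936 [ 0.597  -0.3757  0.0601] [ 0.4371 -0.44    0.0453] [0.64   0.0264 1.1616]
beaker 601 [0.5279 0.4498 0.0751] [0.4371 0.0264 0.03  ] [0.5599 0.4814 1.1616]
```

```bash
cat >> h.py <<'E'
def delta(pos,yaw=0.,pitch=0.):
    """tool-frame turn (deg) and shift (mm, in the tool's present axes) to a pose pointing down, tool x at yaw"""
    s=sense(); A=R.from_quat(s["tool_rot"]); p=np.array(s["tcp_pos"])
    B=R.from_euler("z",yaw)*R.from_euler("x",np.pi)*R.from_euler("y",pitch)
    t=(A.inv()*B).as_rotvec(degrees=True); w=np.array(pos)-p
    print("t %.2f tcp"%s["t"],p.round(4),"turn",t.round(2),"shift now",(1000*A.inv().apply(w)).round(1),"shift after turn",(1000*B.inv().apply(w)).round(1),"F",np.round(s["force"],2),"gap",round(s["finger_gap"],3))
E
python3 - <<'E'
from h import *
c=get_calibration("wrist"); s=sense(); T=R.from_quat(s["tool_rot"])
print("cam in tool",T.inv().apply(np.array(c["xyz"])-s["tcp_pos"]).round(4),"axis",(T.inv().as_matrix()@rot(c)).round(3))
delta([.46,.02,.40],0)
im,d,c=load("top0"); g=im.min(2).astype(int)
def line(c0,rows,z):
    out=[]
    for r,cc in rows:
        s=g[r,int(cc)-9:int(cc)+10].astype(float); s=s-np.percentile(s,50); s[s<40]=0
        if s.sum()>0: out.append((np.arange(int(cc)-9,int(cc)+10)@s/s.sum(),r))
    q=np.array(out); p=onz(c,q[:,0],q[:,1],z); k=np.polyfit(p[:,0],p[:,1],1); print(c0,k,"res",np.std(p[:,1]-np.polyval(k,p[:,0])),p[0],p[-1])
line("spare",[(r,372+(r-175)*.235) for r in range(178,215)],.237)
line("full",[(r,260) for r in list(range(178,190))+[200,201,210,211,212]],.237)
E
```

```text
cam in tool [ 0.0693  0.0007 -0.1355] axis [[ 0.001 -0.963 -0.27 ]
 [ 1.     0.001  0.001]
 [-0.001 -0.27   0.963]]
t 0.15 tcp [ 0.1702 -0.6008  0.2385] turn [-0.1 -0.  15.8] shift now [ 448.  -518.7 -160.5] shift after turn [ 289.8 -620.8 -161.5] F [-0.06 -0.24 -0.21] gap 0.998
spare [ 0.23620438 -0.23627406] res 0.00019067900111353168 [ 0.66339853 -0.07926945  0.237     ] [ 0.59181621 -0.09626967  0.237     ]
full [-0.02329916  0.15493788] res 0.0002582312823759716 [0.66332152 0.13951696 0.237     ] [0.59550515 0.14181371 0.237     ]
```

Emit:
play_rows([
  [[0, 0, 0], [0, 0, -40], 0],
  [[0, 0, 0], [0, 0, -40], 0],
  [[0, 0, 0], [0, 0, -40], 0],
  [[0, 0, 5.3], [0, 0, -40], 0],
  [[0, 0, 5.3], [0, 0, 0], 0],
  [[0, 0, 5.2], [0, 0, 0], 0],
])

```text
t: 0.65
tcp_pos: [0.1704, -0.6026, 0.4032]
tool_rot: [1.0, -0.002, 0.0, 0.004]
force: [-0.1, 0.5, -1.4]
finger_gap: 1.0
gripper_force: 0.0
```

Emit:
play_rows([
  [[0, 0, 0], [20, -35, 0], 0],
  [[0, 0, 0], [20, -35, 0], 0],
  [[0, 0, 0], [20, -35, 0], 0],
  [[0, 0, 0], [20, -35, 0], 0],
  [[0, 0, 0], [20, -35, 0], 0],
  [[0, 0, 0], [20, -35, 0], 0],
  [[0, 0, 0], [20, -35, 0], 0],
  [[0, 0, 0], [20, -35, 0], 0],
  [[0, 0, 0], [20, -35, 0], 0],
  [[0, 0, 0], [20, -35, 0], 0],
  [[0, 0, 0], [20, -35, 0], 0],
  [[0, 0, 0], [20, -35, 0], 0],
])

```text
t: 1.65
tcp_pos: [0.4105, -0.1793, 0.3993]
tool_rot: [1.0, -0.0, 0.0, 0.0]
force: [1.4, -0.2, 0.3]
finger_gap: 1.003
gripper_force: 0.0
```

Emit:
play_rows([
  [[0, 0, 0], [20, -35, 4], 0],
  [[0, 0, 0], [20, -35, 4], 0],
  [[0, 0, 0], [20, -35, 4], 0],
  [[0, 0, 0], [20, -35, 4], 0],
  [[0, 0, 0], [20, -35, 4], 0],
  [[0, 0, 0], [20, -32, 0], 0],
  [[0, 0, 0], [20, 0, 0], 0],
  [[0, 0, 0], [0, 0, 0], 0],
  [[0, 0, 0], [0, 0, 0], 0],
])

```text
t: 2.4
tcp_pos: [0.5502, 0.0261, 0.3785]
tool_rot: [1.0, 0.001, -0.001, 0.0]
force: [-0.7, -0.8, 0.6]
finger_gap: 0.999
gripper_force: 0.0
```

```bash
python3 - <<'E'
from h import *
delta([.55,.025,.385],0)
shot("wrist","w1")
E
```

```text
t 2.40 tcp [0.5502 0.0261 0.3785] turn [0.01 0.11 0.08] shift now [-0.2  1.1 -6.5] shift after turn [-0.2  1.1 -6.5] F [-0.71 -0.81  0.64] gap 0.999
```

View pics/w1.png

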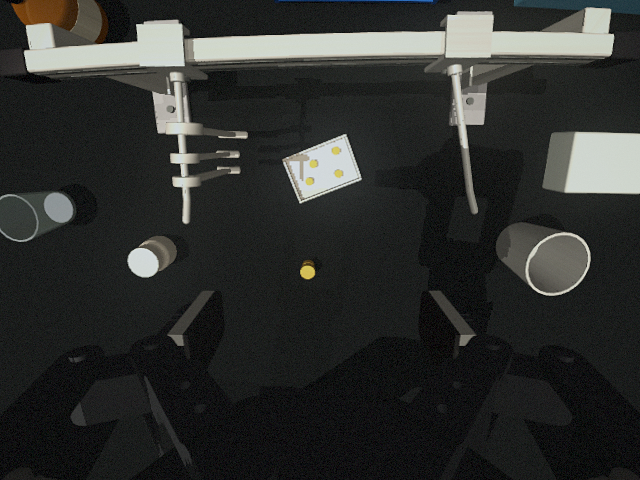

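The wrist view shows the full prong (178,75)-(186,220) with rings at rows 128, 157 and 181, the spare prong (455,68)-(473,212) and the pot rim centred near (557,262).

```bash
python3 - <<'E'
from h import *
im,d,c=load("w1"); g=im.min(2).astype(float); P=cloud(c,d)
def line(n,rows,c0,c1,z):
    out=[]
    for r in rows:
        cc=int(round(np.interp(r,[75,212],[c0,c1]))); w=np.arange(cc-9,cc+10); s=g[r,w]-np.median(g[r,w]); s[s<40]=0
        if s.sum(): out.append((w@s/s.sum(),r))
    q=np.array(out); p=onz(c,q[:,0],q[:,1],z); k=np.polyfit(p[:,0],p[:,1],1); print(n,k,"res",np.std(p[:,1]-np.polyval(k,p[:,0])).round(5),p[0].round(4),p[-1].round(4))
    zz=P[q[:,1].astype(int),q[:,0].round().astype(int),2]; print(" depth z top",np.median(zz).round(4))
line("spare",range(85,190),456,473,.2375)
line("full",list(range(85,118))+[143,144,145,146,168,169,170,171],179,186,.2375)
v,u=np.mgrid[0:480,0:640]
m=(u>160)&(u<260)&(v>70)&(v<240)&(P[...,2]>.215)&(P[...,2]<.26); Q=P[m]
# ring stations: points whose y far from prong line 6..16mm
yl=np.polyval([-.0233,.1549],Q[:,0]); o=np.abs(Q[:,1]-yl); s=Q[(o>5)&(o<16)&(Q[:,0]<.645)]
h,e=np.histogram(s[:,0],bins=np.arange(.55,.66,.003)); print([(round(a,3),int(b)) for a,b in zip(e,h)])
for lo,hi in ((.575,.596),(.598,.619),(.62,.642)):
    t=s[(s[:,0]>lo)&(s[:,0]<hi)&(s[:,2]>.232)]; print(t.mean(0).round(4),t.min(0).round(4),t.max(0).round(4))
for n,a in(("full",(150,200)),("spare",(440,495))):
    m=(u>a[0])&(u<a[1])&(v>60)&(v<235)&(P[...,2]>.225)&(P[...,2]<.25); Q=P[m]
    print(n,"tip x",np.sort(Q[:,0])[:6].round(4), "z near tip",Q[Q[:,0]<Q[:,0].min()+.006].mean(0).round(4))
    m=(u>a[0]-15)&(u<a[1])&(v>10)&(v<75)&(P[...,2]>.255)&(P[...,2]<.27); Q=P[m]; print("plate top",Q.mean(0).round(4),np.percentile(Q,[3,97],0).round(4))
m=(u>490)&(u<600)&(v>215)&(v<300)&(P[...,2]>.094)&(P[...,2]<.108); q=P[m]
a=np.linalg.lstsq(np.c_[2*q[:,:2],np.ones(len(q))],(q[:,:2]**2).sum(1),rcond=None)[0]; print("pot",a[:2],np.sqrt(a[2]+a[0]**2+a[1]**2),len(q),q[:,2].mean(), q.min(0),q.max(0))
im,d,c=load("top0"); P=cloud(c,d)
m=(u>430)&(u<495)&(v>250)&(v<310)&(P[...,2]>.094)&(P[...,2]<.108); q=P[m]
a=np.linalg.lstsq(np.c_[2*q[:,:2],np.ones(len(q))],(q[:,:2]**2).sum(1),rcond=None)[0]; print("pot top",a[:2],np.sqrt(a[2]+a[0]**2+a[1]**2),q.min(0),q.max(0))
E
```

```text
spare [ 0.24156757 -0.2409827 ] res 0.00015 [ 0.6668 -0.0799  0.2375] [ 0.5857 -0.0993  0.2375]
 depth z top 0.2386
full [-0.011784    0.14653164] res 0.00027 [0.6663 0.1386 0.2375] [0.5999 0.1395 0.2375]
 depth z top 0.2387
[(np.float64(0.55), 0), (np.float64(0.553), 0), (np.float64(0.556), 0), (np.float64(0.559), 0), (np.float64(0.562), 0), (np.float64(0.565), 0), (np.float64(0.568), 0), (np.float64(0.571), 0), (np.float64(0.574), 0), (np.float64(0.577), 0), (np.float64(0.58), 0), (np.float64(0.583), 0), (np.float64(0.586), 0), (np.float64(0.589), 0), (np.float64(0.592), 0), (np.float64(0.595), 0), (np.float64(0.598), 0), (np.float64(0.601), 0), (np.float64(0.604), 0), (np.float64(0.607), 0), (np.float64(0.61), 0), (np.float64(0.613), 0), (np.float64(0.616), 0), (np.float64(0.619), 0), (np.float64(0.622), 0), (np.float64(0.625), 0), (np.float64(0.628), 0), (np.float64(0.631), 0), (np.float64(0.634), 0), (np.float64(0.637), 0), (np.float64(0.64), 0), (np.float64(0.643), 0), (np.float64(0.646), 0), (np.float64(0.649), 0), (np.float64(0.652), 0), (np.float64(0.655), 0)]<stdin>:18: RuntimeWarning: Mean of empty slice.
  ret = um.true_divide(
Traceback (most recent call last):
ValueError: zero-size array to reduction operation minimum which has no identity
```

```bash
python3 - <<'E'
from h import *
im,d,c=load("w1"); P=cloud(c,d); print("pose check",c["xyz"])
v,u=np.mgrid[0:480,0:640]
m=(u>150)&(u<260)&(v>70)&(v<240)&(P[...,2]>.21)&(P[...,2]<.26); Q=P[m]
yl=np.polyval([-.0118,.1465],Q[:,0]); o=np.abs(Q[:,1]-yl); s=Q[(o>.005)&(o<.016)&(Q[:,0]<.65)]
h,e=np.histogram(s[:,0],bins=np.arange(.565,.65,.003)); print([(round(float(a),3),int(b)) for a,b in zip(e,h)])
for lo,hi in ((.575,.598),(.599,.620),(.621,.645)):
    t=s[(s[:,0]>lo)&(s[:,0]<hi)&(s[:,2]>.233)]; print(t.mean(0).round(4),t.min(0).round(4),t.max(0).round(4))
for n,a in(("full",(150,200)),("spare",(440,495))):
    m=(u>a[0])&(u<a[1])&(v>60)&(v<235)&(P[...,2]>.225)&(P[...,2]<.25); Q=P[m]
    print(n,"tip x",np.sort(Q[:,0])[:6].round(4), "z near tip",Q[Q[:,0]<Q[:,0].min()+.006].mean(0).round(4))
    m=(u>a[0]-15)&(u<a[1])&(v>10)&(v<75)&(P[...,2]>.255)&(P[...,2]<.27); Q=P[m]; print("plate top",Q.mean(0).round(4),np.percentile(Q,[3,97],0).round(4))
def pot(P,b,n):
    m=b&(P[...,2]>.094)&(P[...,2]<.108); q=P[m]
    a=np.linalg.lstsq(np.c_[2*q[:,:2],np.ones(len(q))],(q[:,:2]**2).sum(1),rcond=None)[0]; print(n,a[:2],np.sqrt(a[2]+a[0]**2+a[1]**2),len(q),q.min(0),q.max(0))
pot(P,(u>490)&(u<600)&(v>215)&(v<300),"pot w")
im,d,c=load("top0"); pot(cloud(c,d),(u>430)&(u<495)&(v>250)&(v<310),"pot top")
E
```

```text
pose check [0.61997347 0.02580711 0.51379938]
[(0.565, 0), (0.568, 0), (0.571, 0), (0.574, 0), (0.577, 0), (0.58, 0), (0.583, 0), (0.586, 29), (0.589, 61), (0.592, 61), (0.595, 24), (0.598, 0), (0.601, 0), (0.604, 13), (0.607, 70), (0.61, 73), (0.613, 33), (0.616, 0), (0.619, 0), (0.622, 0), (0.625, 0), (0.628, 61), (0.631, 96), (0.634, 101), (0.637, 34), (0.64, 0), (0.643, 0), (0.646, 0)]
[0.5917 0.1356 0.2396] [0.5871 0.1285 0.2331] [0.5956 0.15   0.2442]
[0.6106 0.1344 0.2394] [0.6063 0.1273 0.233 ] [0.6146 0.1494 0.2437]
[0.6338 0.1342 0.2398] [0.6293 0.1238 0.2332] [0.6385 0.1525 0.2443]
full tip x [0.5565 0.5566 0.5575 0.5578 0.5579 0.5579] z near tip [0.56   0.1394 0.2427]
plate top [0.6882 0.1371 0.2615] [[0.6752 0.122  0.2581]
 [0.7014 0.1529 0.2631]]
spare tip x [0.5659 0.566  0.566  0.5667 0.5667 0.567 ] z near tip [ 0.5691 -0.1027  0.2423]
plate top [ 0.6942 -0.0757  0.2616] [[ 0.6812 -0.0914  0.2579]
 [ 0.7072 -0.0605  0.2632]]
pot w [ 0.46816882 -0.29611062] 0.043488489492828915 971 [ 0.42120991 -0.34348344  0.09402141] [ 0.51362726 -0.2512046   0.10307872]
pot top [ 0.46567362 -0.29516632] 0.04311222100754379 283 [ 0.42080538 -0.34064573  0.09406391] [ 0.51030924 -0.25045411  0.10575693]
```

Emit:
play_rows([
  [[0, 0, 1], [10, -28, 10], 0],
  [[0, 0, 0], [10, -28, 10], 0],
  [[0, 0, 0], [10, -28, 20], 0],
  [[0, 0, 0], [10, -28, 20], 0],
  [[0, 0, 0], [0, 0, 18], 0],
  [[0, 0, 0], [0, 0, 0], 0],
  [[0, 0, 0], [0, 0, 0], 0],
])

```text
t: 3.03
tcp_pos: [0.5903, 0.136, 0.3006]
tool_rot: [1.0, -0.009, -0.002, 0.0]
force: [0.4, -0.4, 0.4]
finger_gap: 1.0
gripper_force: 0.0
```

```bash
python3 - <<'E'
from h import *
delta([.59,.139,.221],-.018)
im,d,c=shot("wrist","w2"); P=cloud(c,d)
v,u=np.mgrid[0:480,0:640]
m=(P[...,2]>.215)&(P[...,2]<.25)&(P[...,0]>.54)&(P[...,0]<.66)&(abs(P[...,1]-.139)<.03); Q=P[m]
h,e=np.histogram(Q[:,0],bins=np.arange(.54,.66,.004))
for a in np.arange(.546,.66,.004):
    q=Q[abs(Q[:,0]-a)<.002]
    if len(q): print("%.3f n%d y %.4f..%.4f z max %.4f"%(a,len(q),q[:,1].min(),q[:,1].max(),np.percentile(q[:,2],95)))
E
```

```text
t 3.03 tcp [0.5903 0.136  0.3006] turn [ 0.04  0.2  -0.03] shift now [-0.1 -3.  79.6] shift after turn [-0.4 -3.  79.6] F [ 0.36 -0.39  0.43] gap 1.0
0.558 n31 y 0.1373..0.1424 z max 0.2440
0.562 n57 y 0.1372..0.1424 z max 0.2437
0.566 n58 y 0.1371..0.1423 z max 0.2425
0.570 n55 y 0.1371..0.1423 z max 0.2417
0.574 n61 y 0.1370..0.1422 z max 0.2402
0.578 n52 y 0.1369..0.1421 z max 0.2395
0.582 n52 y 0.1368..0.1420 z max 0.2391
0.586 n28 y 0.1283..0.1419 z max 0.2423
0.590 n199 y 0.1283..0.1502 z max 0.2439
0.594 n387 y 0.1283..0.1509 z max 0.2440
0.598 n86 y 0.1322..0.1496 z max 0.2398
0.602 n58 y 0.1365..0.1422 z max 0.2396
0.606 n82 y 0.1282..0.1504 z max 0.2440
0.610 n229 y 0.1282..0.1503 z max 0.2443
0.614 n327 y 0.1281..0.1501 z max 0.2438
0.618 n67 y 0.1361..0.1417 z max 0.2395
0.622 n62 y 0.1361..0.1416 z max 0.2397
0.626 n67 y 0.1360..0.1415 z max 0.2398
0.630 n187 y 0.1242..0.1532 z max 0.2445
0.634 n326 y 0.1243..0.1531 z max 0.2446
0.638 n364 y 0.1248..0.1530 z max 0.2443
0.642 n69 y 0.1357..0.1411 z max 0.2393
0.646 n70 y 0.1356..0.1410 z max 0.2395
0.650 n70 y 0.1355..0.1409 z max 0.2395
0.654 n70 y 0.1355..0.1408 z max 0.2395
0.658 n70 y 0.1354..0.1407 z max 0.2396
```

Emit:
play_rows([
  [[0, 0, 0], [0, -3.3, 20], 0],
  [[0, 0, 0], [0, 0, 25], 0],
  [[0, 0, 0], [0, 0, 20], 0],
  [[0, 0, 0], [0, 0, 14], 0],
  [[0, 0, 0], [0, 0, 0], 0.3],
  [[0, 0, 0], [0, 0, 0], 0.5],
  [[0, 0, 0], [0, 0, 0], 0.6],
], grip_force=30)

```text
t: 3.67
tcp_pos: [0.593, 0.1397, 0.2245]
tool_rot: [1.0, -0.009, 0.002, -0.0]
force: [0.1, 0.7, 0.6]
finger_gap: 0.607
gripper_force: 0.0
```

Emit:
play_rows([
  [[0, 0, 0], [0, 0, 0], 0.7],
  [[0, 0, 0], [0, 0, 0], 0.75],
  [[0, 0, 0], [0, 0, 0], 0.8],
  [[0, 0, 0], [0, 0, 0], 1],
  [[0, 0, 0], [0, 0, 0], 1],
])

```text
t: 4.08
tcp_pos: [0.5926, 0.1404, 0.2237]
tool_rot: [1.0, -0.009, 0.001, 0.0]
force: [-0.5, -0.8, 5.2]
finger_gap: 0.257
gripper_force: 29.4
```

```bash
python3 - <<'E'
from h import *
delta([.59,.139,.221],-.018); print(sense()["gripper_force"])
im,d,c=shot("wrist","w3"); P=cloud(c,d)
E
```

```text
t 4.08 tcp [0.5926 0.1404 0.2237] turn [ 0.   -0.16  0.04] shift now [-2.6  1.5  2.7] shift after turn [-2.6  1.5  2.7] F [-0.46 -0.85  5.17] gap 0.257
29.367133704945445
```

View pics/w3.png

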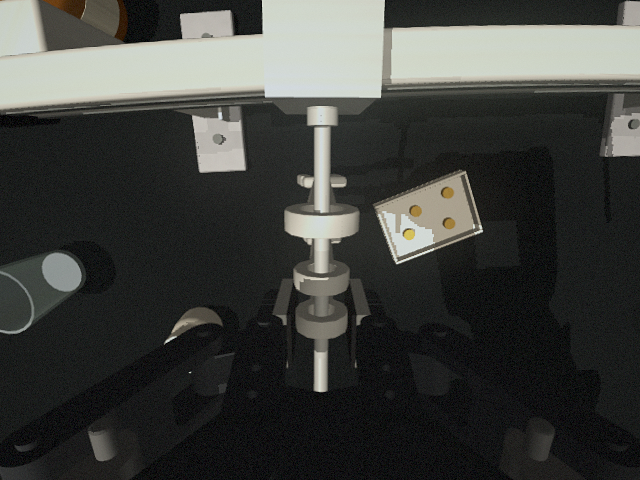

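Front ring is gripped, at about (322,318), and the pads are clear of the mid ring at (322,278). I'll lift slightly to centre it on the prong.

Emit:
play_rows([
  [[0, 0, 0], [0, 0, -1], 1],
  [[0, 0, 0], [0, 0, -1], 1],
  [[0, 0, 0], [0, 0, -1], 1],
  [[0, 0, 0], [0, 0, 0], 1],
  [[0, 0, 0], [0, 0, 0], 1],
])

```text
t: 4.55
tcp_pos: [0.5913, 0.1405, 0.2248]
tool_rot: [1.0, -0.009, -0.001, -0.0]
force: [-0.5, 0.3, -0.6]
finger_gap: 0.253
gripper_force: 29.4
```

```bash
cat >> h.py <<'E'
def near(y0,x0=.54,x1=.68,step=.008,f=None,slope=-.0173,xr=.6,half=.022):
    im,d,c=shot("wrist",f); P=cloud(c,d)
    yl=y0+slope*(P[...,0]-xr)
    Q=P[(P[...,2]>.20)&(P[...,2]<.265)&(P[...,0]>x0)&(P[...,0]<x1)&(abs(P[...,1]-yl)<half)]
    for a in np.arange(x0,x1,step):
        q=Q[abs(Q[:,0]-a)<step/2]
        if len(q)>4:
            t=q[q[:,2]>np.percentile(q[:,2],97)-.004]
            print("%.3f n%d y %.4f..%.4f top: y %.4f z %.4f"%(a,len(q),q[:,1].min(),q[:,1].max(),t[:,1].mean(),np.percentile(q[:,2],97)))
E
python3 - <<'E'
from h import *
delta([.59,.139,.221],-.018); near(.1393,f="w4",step=.004,half=.0115)
E
```

```text
t 4.55 tcp [0.5913 0.1405 0.2248] turn [0.   0.07 0.04] shift now [-1.3  1.5  3.8] shift after turn [-1.3  1.5  3.8] F [-0.54  0.33 -0.56] gap 0.253
0.560 n56 y 0.1379..0.1431 top: y 0.1404 z 0.2438
0.564 n133 y 0.1378..0.1430 top: y 0.1404 z 0.2435
0.568 n121 y 0.1377..0.1430 top: y 0.1403 z 0.2422
0.572 n132 y 0.1377..0.1429 top: y 0.1402 z 0.2413
0.576 n111 y 0.1376..0.1428 top: y 0.1402 z 0.2399
0.580 n131 y 0.1282..0.1510 top: y 0.1310 z 0.2548
0.584 n152 y 0.1281..0.1510 top: y 0.1342 z 0.2558
0.588 n460 y 0.1282..0.1510 top: y 0.1340 z 0.2553
0.592 n820 y 0.1279..0.1509 top: y 0.1359 z 0.2551
0.596 n912 y 0.1280..0.1508 top: y 0.1349 z 0.2549
0.600 n306 y 0.1279..0.1508 top: y 0.1340 z 0.2553
0.604 n257 y 0.1278..0.1507 top: y 0.1321 z 0.2553
0.608 n368 y 0.1286..0.1504 top: y 0.1393 z 0.2443
0.612 n693 y 0.1280..0.1503 top: y 0.1393 z 0.2444
0.616 n696 y 0.1283..0.1503 top: y 0.1396 z 0.2434
0.620 n146 y 0.1363..0.1419 top: y 0.1391 z 0.2396
0.624 n147 y 0.1363..0.1418 top: y 0.1390 z 0.2395
0.628 n116 y 0.1276..0.1480 top: y 0.1362 z 0.2436
0.632 n645 y 0.1273..0.1503 top: y 0.1388 z 0.2449
0.636 n826 y 0.1272..0.1502 top: y 0.1389 z 0.2448
0.640 n578 y 0.1272..0.1501 top: y 0.1391 z 0.2439
0.644 n170 y 0.1357..0.1414 top: y 0.1385 z 0.2395
0.648 n179 y 0.1357..0.1413 top: y 0.1385 z 0.2396
0.652 n174 y 0.1357..0.1412 top: y 0.1385 z 0.2397
0.656 n165 y 0.1360..0.1411 top: y 0.1386 z 0.2396
0.660 n180 y 0.1359..0.1410 top: y 0.1385 z 0.2396
0.664 n175 y 0.1355..0.1410 top: y 0.1383 z 0.2398
0.668 n254 y 0.1330..0.1433 top: y 0.1382 z 0.2414
0.672 n364 y 0.1330..0.1433 top: y 0.1382 z 0.2422
0.676 n1988 y 0.1265..0.1495 top: y 0.1377 z 0.2628
```

Emit:
play_rows([
  [[0, 0, 0], [0, 0, -1], 1],
  [[0, 0, 0], [0, 0, -1], 1],
  [[0, 0, 0], [0, 0, 0], 1],
  [[0, 0, 0], [0, 0, 0], 1],
])

```text
t: 4.93
tcp_pos: [0.5918, 0.1404, 0.2274]
tool_rot: [1.0, -0.009, 0.0, -0.0]
force: [-0.3, -0.1, -0.1]
finger_gap: 0.258
gripper_force: 29.4
```

```bash
cat >> h.py <<'E'
def ring(x,y,half=.010,f=None,yh=.004):
    "top of a ring near x,y, and the prong beside"
    im,d,c=shot("wrist",f); P=cloud(c,d)
    Q=P[(abs(P[...,0]-x)<half)&(abs(P[...,1]-y)<yh)&(P[...,2]>.2)&(P[...,2]<.45)]
    z=np.percentile(Q[:,2],97); t=Q[Q[:,2]>z-.0015]; print("ring top z %.4f x %.4f..%.4f y %.4f"%(z,t[:,0].min(),t[:,0].max(),t[:,1].mean()))
E
python3 - <<'E'
from h import *
delta([.54,.1405,.227],-.018); ring(.5925,.1405,yh=.003)
E
```

```text
t 4.93 tcp [0.5918 0.1404 0.2274] turn [-0.   -0.01  0.04] shift now [-51.8   0.8   0.4] shift after turn [-51.8   0.9   0.4] F [-0.31 -0.09 -0.13] gap 0.258
ring top z 0.2953 x 0.6018..0.6025 y 0.1405
```

```bash
sed -i 's/<.45)\]/<.26)]/' h.py; python3 - <<'E'
from h import *
ring(.5925,.1405,yh=.003,f="w5")
im,d,c=load("w5");P=cloud(c,d)
for u in (316,320,324): print([(v,P[v,u,0].round(4),P[v,u,2].round(4)) for v in range(290,350,4)])
E
```

```text
ring top z 0.2477 x 0.5869..0.5954 y 0.1403
[(290, np.float64(0.6036), np.float64(0.2362)), (294, np.float64(0.6028), np.float64(0.2383)), (298, np.float64(0.6005), np.float64(0.2373)), (302, np.float64(0.5989), np.float64(0.2377)), (306, np.float64(0.5968), np.float64(0.2372)), (310, np.float64(0.5952), np.float64(0.2377)), (314, np.float64(0.5932), np.float64(0.2376)), (318, np.float64(0.5953), np.float64(0.2447)), (322, np.float64(0.5943), np.float64(0.246)), (326, np.float64(0.5927), np.float64(0.2464)), (330, np.float64(0.5913), np.float64(0.247)), (334, np.float64(0.5892), np.float64(0.2465)), (338, np.float64(0.5874), np.float64(0.2467)), (342, np.float64(0.5798), np.float64(0.2377)), (346, np.float64(0.578), np.float64(0.238))]
[(290, np.float64(0.607), np.float64(0.2439)), (294, np.float64(0.6027), np.float64(0.2382)), (298, np.float64(0.6013), np.float64(0.2391)), (302, np.float64(0.5997), np.float64(0.2394)), (306, np.float64(0.5973), np.float64(0.2384)), (310, np.float64(0.5956), np.float64(0.2385)), (314, np.float64(0.594), np.float64(0.2391)), (318, np.float64(0.595), n
[... 349 characters left out ...]
[(290, np.float64(0.6066), np.float64(0.243)), (294, np.float64(0.6028), np.float64(0.2385)), (298, np.float64(0.6008), np.float64(0.238)), (302, np.float64(0.5993), np.float64(0.2388)), (306, np.float64(0.5978), np.float64(0.2393)), (310, np.float64(0.5957), np.float64(0.2388)), (314, np.float64(0.5935), np.float64(0.2383)), (318, np.float64(0.5948), np.float64(0.2438)), (322, np.float64(0.5948), np.float64(0.247)), (326, np.float64(0.593), np.float64(0.2471)), (330, np.float64(0.591), np.float64(0.2467)), (334, np.float64(0.5898), np.float64(0.2477)), (338, np.float64(0.5871), np.float64(0.2462)), (342, np.float64(0.5808), np.float64(0.2393)), (346, np.float64(0.5781), np.float64(0.2383))]
```

Centred on the prong. Sliding it off, up over the tip.

Emit:
play_rows([
  [[0, 0, 0], [-4, 0, 0], 1],
  [[0, 0, 0], [-5, 0, 0], 1],
  [[0, 0, 0], [-5, 0, 0], 1],
  [[0, 0, 0], [-4, 0, -0.8], 1],
  [[0, 0, 0], [-4, 0, -1.2], 1],
  [[0, 0, 0], [-4, 0, -1.3], 1],
  [[0, 0, 0], [-4, 0, -1.3], 1],
  [[0, 0, 0], [-3, 0, -0.5], 1],
])

```text
t: 5.7
tcp_pos: [0.5583, 0.1411, 0.2328]
tool_rot: [1.0, -0.009, 0.0, -0.0]
force: [-0.3, 0.6, -1.1]
finger_gap: 0.256
gripper_force: 29.4
```

Emit:
play_rows([
  [[0, 0, 0], [-4, 0, 0], 1],
  [[0, 0, 0], [-4, 0, 0], 1],
  [[0, 0, 0], [-4, 0, 0], 1],
  [[0, 0, 0], [-5, 0, 0], 1],
  [[0, 0, 0], [-5, 0, 0], 1],
  [[0, 0, 0], [0, 0, 0], 1],
])

```text
t: 6.2
tcp_pos: [0.5352, 0.1415, 0.2322]
tool_rot: [1.0, -0.009, -0.001, 0.0]
force: [-0.0, 0.2, -0.4]
finger_gap: 0.257
gripper_force: 29.4
```

```bash
python3 - <<'E'
from h import *
delta([.50,-.10,.30],.23)
im,d,c=shot("wrist","w6"); P=cloud(c,d)
x,y,z=sense()["tcp_pos"]
Q=P[(abs(P[...,0]-x)<.03)&(abs(P[...,1]-y)<.02)&(P[...,2]>.2)&(P[...,2]<.275)]
for a in np.arange(x-.024,x+.03,.004):
    q=Q[(abs(Q[:,0]-a)<.002)&(abs(Q[:,1]-y)<.003)]
    if len(q)>3: print(round(a,4),len(q),np.percentile(q[:,2],[5,95]).round(4))
E
```

```text
t 6.20 tcp [0.5352 0.1415 0.2322] turn [-1.000e-02  1.000e-01 -1.416e+01] shift now [-31.2 242.  -67.7] shift after turn [-89.3 227.1 -67.8] F [-0.02  0.23 -0.41] gap 0.257
0.532 166 [0.2343 0.2526]
0.536 534 [0.2035 0.2523]
0.54 150 [0.2312 0.2519]
0.556 17 [0.2418 0.2435]
0.56 116 [0.2418 0.2443]
0.564 125 [0.2406 0.2433]
```

View pics/w6.png

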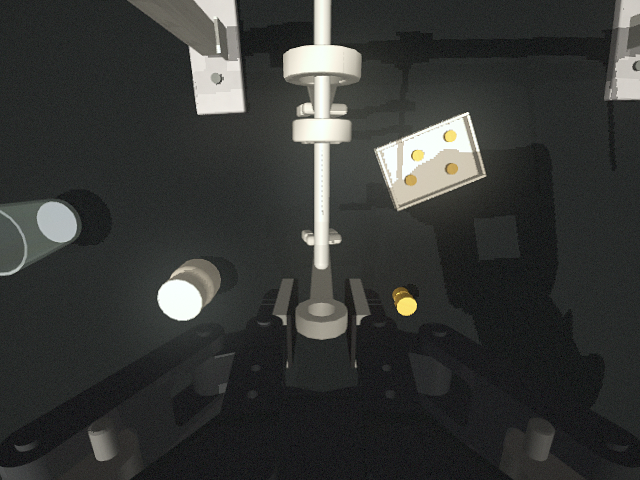

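The ring at (322,318) is held clear of the prong tip at (320,268), and the jaw hangs straight below. Next I carry it in front of the spare hook.

Emit:
play_rows([
  [[0, 0, 0], [-5, 8, 0], 1],
  [[0, 0, 0], [-6, 18, 0], 1],
  [[0, 0, 0], [0, 26, 0], 1],
  [[0, 0, 0], [0, 30, 0], 1],
  [[0, 0, 0], [0, 30, 0], 1],
  [[0, 0, 0], [0, 30, 0], 1],
  [[0, 0, 0], [0, 30, 0], 1],
  [[0, 0, 0], [0, 30, 0], 1],
  [[0, 0, 0], [0, 26, 0], 1],
  [[0, 0, 0], [0, 18, 0], 1],
  [[0, 0, 0], [0, 8, 0], 1],
  [[0, 0, 0], [0, 4, 0], 1],
])

```text
t: 7.25
tcp_pos: [0.521, -0.118, 0.2324]
tool_rot: [1.0, -0.01, 0.0, 0.0]
force: [-0.1, 0.1, -1.3]
finger_gap: 0.256
gripper_force: 29.5
```

Emit:
play_rows([
  [[0, 0, -3.6], [0, 0, 0], 1],
  [[0, 0, -3.7], [0, 0, 0], 1],
  [[0, 0, -3.7], [0, 0, 0], 1],
  [[0, 0, -3.6], [0, 0, 0], 1],
  [[0, 0, 0], [0, 0, 0], 1],
  [[0, 0, 0], [0, 0, 0], 1],
])

```text
t: 7.75
tcp_pos: [0.5211, -0.1154, 0.2324]
tool_rot: [0.993, 0.118, -0.0, -0.0]
force: [0.1, 0.3, -2.2]
finger_gap: 0.255
gripper_force: 29.5
```

```bash
cat >> h.py <<'E'
def gaugespare(f,x0=.545,x1=.68):
    "prong line and ring centre seen by the wrist camera"
    im,d,c=shot("wrist",f); P=cloud(c,d); s=sense(); x,y,z=s["tcp_pos"]
    out=[]
    yl=-.2410+.2416*P[...,0]
    Q=P[(P[...,0]>x0)&(P[...,0]<x1)&(abs(P[...,1]-yl)<.012)&(P[...,2]>.228)&(P[...,2]<.25)]
    for a in np.arange(x0,x1,.005):
        q=Q[abs(Q[:,0]-a)<.0025]
        if len(q)>8: out.append((a,(q[:,1].min()+q[:,1].max())/2,np.ptp(q[:,1]),np.percentile(q[:,2],95),len(q)))
    out=np.array(out); print(out.round(4)); 
    g=out[(out[:,2]<.009)]; k=np.polyfit(g[:,0],g[:,1],1); print("line",k,"tip x",np.sort(Q[:,0])[3:6])
    T=R.from_quat(s["tool_rot"]); L=T.inv().apply((P-[x,y,z]).reshape(-1,3)).reshape(P.shape)
    q=L[(abs(L[...,0])<.02)&(abs(L[...,1])<.0118)&(L[...,2]<-.005)&(L[...,2]>-.03)]
    t=q[q[:,2]<np.percentile(q[:,2],4)+.003]
    print("ring in tool: x",np.percentile(t[:,0],[3,97]).round(4),"y",np.percentile(q[:,1],[1,99]).round(4),"top z",np.percentile(q[:,2],4).round(4),len(q))
    return k
E
python3 - <<'E'
from h import *
k=gaugespare("w7"); 
delta([.5315,np.polyval(k,.5315),.2325],np.arctan(k[0]))
E
```

```text
[[ 5.650e-01 -1.037e-01  5.300e-03  2.438e-01  5.000e+01]
 [ 5.700e-01 -1.033e-01  6.800e-03  2.442e-01  2.190e+02]
 [ 5.750e-01 -1.021e-01  7.000e-03  2.425e-01  2.220e+02]
 [ 5.800e-01 -1.010e-01  7.200e-03  2.409e-01  2.200e+02]
 [ 5.850e-01 -9.980e-02  7.100e-03  2.395e-01  2.240e+02]
 [ 5.900e-01 -9.860e-02  6.900e-03  2.395e-01  2.110e+02]
 [ 5.950e-01 -9.720e-02  6.600e-03  2.395e-01  2.150e+02]
 [ 6.000e-01 -9.600e-02  6.400e-03  2.396e-01  2.180e+02]
 [ 6.050e-01 -9.480e-02  6.600e-03  2.397e-01  2.260e+02]
 [ 6.100e-01 -9.360e-02  6.500e-03  2.396e-01  2.270e+02]
 [ 6.150e-01 -9.240e-02  6.400e-03  2.395e-01  2.350e+02]
 [ 6.200e-01 -9.130e-02  6.700e-03  2.395e-01  2.500e+02]
 [ 6.250e-01 -9.010e-02  6.700e-03  2.396e-01  2.550e+02]
 [ 6.300e-01 -8.900e-02  6.500e-03  2.395e-01  2.600e+02]
 [ 6.350e-01 -8.790e-02  6.200e-03  2.395e-01  2.110e+02]]
line [ 0.23579978 -0.2375237 ] tip x [0.565701   0.56579551 0.56579814]
ring in tool: x [-0.0091  0.012 ] y [-0.0116  0.0116] top z -0.0295 2134
t 7.80 tcp [ 0.5211 -0.1156  0.2324] turn [-0.02  0.01  0.31] shift now [10.9 -0.9 -0.1] shift after turn [10.9 -0.9 -0.1] F [ 0.18  0.03 -1.15] gap 0.257
```

View pics/w7.png

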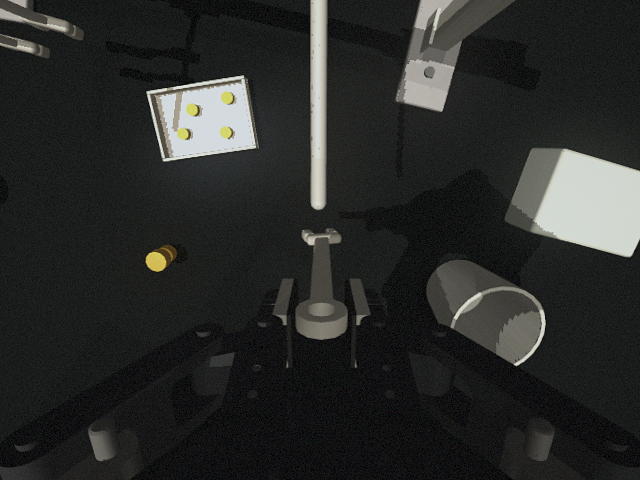

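Collinear: the prong tip is at (318,205) and the ring at (322,318). Inserting slowly.

Emit:
play_rows([
  [[0, 0, 0.3], [4, -0.9, 0], 1],
  [[0, 0, 0], [8, 0, 0], 1],
  [[0, 0, 0], [8, 0, 0], 1],
  [[0, 0, 0], [8, 0, 0], 1],
  [[0, 0, 0], [6, 0, 0], 1],
  [[0, 0, 0], [2, 0, 0], 1],
  [[0, 0, 0], [0, 0, 0], 1],
  [[0, 0, 0], [0, 0, 0], 1],
])

```text
t: 8.47
tcp_pos: [0.5559, -0.107, 0.2322]
tool_rot: [0.993, 0.116, -0.0, -0.0]
force: [-0.3, 0.2, -0.7]
finger_gap: 0.258
gripper_force: 29.5
```

```bash
cat >> h.py <<'E'
def tl(f=None,xs=(.008,.12),z=(-.045,.02)):
    "prong in tool axes: x from TCP, y centre, top z (mm)"
    im,d,c=shot("wrist",f); s=sense(); P=cloud(c,d); T=R.from_quat(s["tool_rot"]); print("t",round(s["t"],2),"tcp",s["tcp_pos"].round(4),"F",np.round(s["force"],1))
    L=1000*T.inv().apply((P-s["tcp_pos"]).reshape(-1,3))
    # in tool z is down; ring centre about 8 mm behind the TCP
    Q=L[(abs(L[:,1])<11)&(L[:,2]<-5)&(L[:,2]>-32)]
    for a in np.arange(-10,100,4):
        q=Q[abs(Q[:,0]-a)<2]
        if len(q)>8: print("x %d n%d y %.1f..%.1f mid %.1f  top z %.1f"%(a,len(q),q[:,1].min(),q[:,1].max(),(q[:,1].min()+q[:,1].max())/2,np.percentile(q[:,2],5)))
E
python3 - <<'E'
from h import *
tl("w8")
E
```

```text
t 8.52 tcp [ 0.5557 -0.1071  0.2322] F [-0.7 -0.2 -0.9]
x -10 n38 y -10.8..-9.8 mid -10.3  top z -30.9
x -6 n115 y -11.0..9.9 mid -0.6  top z -30.7
x -2 n499 y -10.9..10.8 mid -0.1  top z -29.6
x 2 n939 y -10.9..10.9 mid 0.0  top z -22.6
x 6 n81 y -10.8..0.8 mid -5.0  top z -30.7
x 10 n134 y -11.0..2.5 mid -4.3  top z -30.6
x 14 n181 y -10.9..2.5 mid -4.2  top z -27.5
x 18 n149 y -2.9..2.5 mid -0.2  top z -11.3
x 22 n146 y -2.9..2.5 mid -0.2  top z -9.7
x 26 n139 y -3.0..2.4 mid -0.3  top z -8.5
x 30 n118 y -2.9..2.4 mid -0.3  top z -7.5
x 34 n121 y -2.9..2.4 mid -0.2  top z -7.2
x 38 n114 y -2.9..2.4 mid -0.3  top z -7.3
x 42 n129 y -3.2..2.4 mid -0.4  top z -7.5
x 46 n130 y -3.2..2.4 mid -0.4  top z -7.5
x 50 n126 y -3.2..2.3 mid -0.4  top z -7.3
x 54 n134 y -3.2..2.3 mid -0.4  top z -7.3
x 58 n144 y -3.2..2.3 mid -0.4  top z -7.4
x 62 n131 y -3.1..2.3 mid -0.4  top z -7.3
x 66 n145 y -3.1..2.3 mid -0.4  top z -7.6
x 70 n145 y -3.1..2.2 mid -0.4  top z -7.2
x 74 n145 y -3.1..2.2 mid -0.4  top z -7.5
x 78 n143 y -3.0..1.8 mid -0.6  top z -7.4
x 82 n157 y -3.4..1.8 mid -0.8  top z -7.5
x 86 n146 y -3.3..1.8 mid -0.8  top z -7.6
x 90 n158 y -3.3..1.8 mid -0.8  top z -7.7
x 94 n158 y -3.3..1.8 mid -0.8  top z -7.6
x 98 n155 y -3.3..1.8 mid -0.8  top z -7.6
```

Emit:
play_rows([
  [[0, 0, 0], [4, -0.3, 0], 1],
  [[0, 0, 0], [4, 0, 0], 1],
  [[0, 0, 0], [4, 0, 0.2], 1],
  [[0, 0, 0], [4, 0, 1], 1],
  [[0, 0, 0], [4, 0, 1], 1],
  [[0, 0, 0], [4, 0, 0.9], 1],
  [[0, 0, 0], [4, 0, 0.7], 1],
  [[0, 0, 0], [4, 0, 0.2], 1],
  [[0, 0, 0], [4, -0.1, 0], 1],
  [[0, 0, 0], [0, 0, 0], 1],
])

```text
t: 9.35
tcp_pos: [0.5919, -0.0984, 0.2284]
tool_rot: [0.993, 0.116, 0.0, 0.0]
force: [0.2, 0.4, -0.8]
finger_gap: 0.254
gripper_force: 29.5
```

```bash
python3 - <<'E'
from h import *
tl("w9")
E
```

```text
t 9.4 tcp [ 0.5914 -0.0984  0.2284] F [ 0.3  0.3 -0.4]
x -10 n100 y -11.0..2.7 mid -4.2  top z -30.6
x -6 n98 y -11.0..10.0 mid -0.5  top z -31.0
x -2 n488 y -10.9..10.9 mid -0.0  top z -29.7
x 2 n1041 y -11.0..10.9 mid -0.0  top z -20.8
x 6 n225 y -11.0..10.5 mid -0.2  top z -30.3
x 10 n225 y -11.0..2.6 mid -4.2  top z -30.6
x 14 n212 y -11.0..2.6 mid -4.2  top z -29.1
x 18 n126 y -2.8..2.5 mid -0.2  top z -11.3
x 22 n129 y -2.8..2.5 mid -0.1  top z -11.0
x 26 n132 y -2.8..2.5 mid -0.1  top z -11.2
x 30 n133 y -2.8..2.5 mid -0.1  top z -11.1
x 34 n139 y -2.7..2.5 mid -0.1  top z -11.2
x 38 n149 y -3.2..2.5 mid -0.4  top z -11.0
x 42 n157 y -3.1..2.8 mid -0.1  top z -11.0
x 46 n161 y -3.1..2.8 mid -0.1  top z -10.9
x 50 n166 y -3.0..2.8 mid -0.1  top z -11.2
x 54 n167 y -3.0..2.8 mid -0.1  top z -11.0
x 58 n171 y -3.0..2.8 mid -0.1  top z -11.1
x 62 n176 y -3.0..2.8 mid -0.1  top z -11.2
x 66 n176 y -2.9..2.7 mid -0.1  top z -11.1
x 70 n169 y -2.9..2.7 mid -0.1  top z -11.1
x 74 n185 y -3.3..2.3 mid -0.5  top z -11.0
x 78 n179 y -3.2..2.3 mid -0.5  top z -11.3
x 82 n190 y -3.2..2.3 mid -0.5  top z -11.2
x 86 n309 y -5.7..4.8 mid -0.4  top z -13.1
x 90 n870 y -5.7..11.0 mid 2.7  top z -30.6
x 94 n599 y -10.9..10.0 mid -0.5  top z -31.5
x 98 n28 y -10.8..9.0 mid -0.9  top z -32.0
```

Emit:
play_rows([
  [[0, 0, 0], [4, 0, 0], 1],
  [[0, 0, 0], [7, -0.1, 0], 1],
  [[0, 0, 0], [8, 0, 0], 1],
  [[0, 0, 0], [8, -0.1, 0], 1],
  [[0, 0, 0], [8, 0, 0], 1],
  [[0, 0, 0], [6, 0, 0], 1],
  [[0, 0, 0], [4, 0, 0], 1],
  [[0, 0, 0], [0, 0, 1], 1],
  [[0, 0, 0], [0, 0, 1], 1],
  [[0, 0, 0], [0, 0, 0.7], 1],
  [[0, 0, 0], [0, 0, 0], 1],
  [[0, 0, 0], [0, 0, 0], 1],
])

```text
t: 10.4
tcp_pos: [0.6344, -0.0881, 0.2256]
tool_rot: [0.993, 0.116, -0.0, -0.0]
force: [0.6, -0.9, -0.4]
finger_gap: 0.258
gripper_force: 29.5
```

```bash
python3 - <<'E'
from h import *
tl("w10")
E
```

```text
t 10.45 tcp [ 0.6345 -0.088   0.2258] F [-0.3  0.2  0.6]
x -10 n115 y -10.8..2.5 mid -4.2  top z -30.3
x -6 n148 y -10.8..10.3 mid -0.2  top z -30.1
x -2 n505 y -11.0..10.8 mid -0.1  top z -29.1
x 2 n966 y -11.0..11.0 mid 0.0  top z -22.0
x 6 n201 y -11.0..2.8 mid -4.1  top z -30.1
x 10 n263 y -11.0..2.8 mid -4.1  top z -30.0
x 14 n150 y -11.0..2.8 mid -4.1  top z -21.3
x 18 n148 y -2.9..2.8 mid -0.1  top z -13.7
x 22 n140 y -2.9..2.8 mid -0.1  top z -13.6
x 26 n143 y -2.9..2.7 mid -0.1  top z -13.6
x 30 n147 y -2.8..2.7 mid -0.1  top z -13.7
x 34 n144 y -2.8..2.7 mid -0.0  top z -13.9
x 38 n155 y -2.8..2.7 mid -0.0  top z -13.6
x 42 n147 y -5.4..4.1 mid -0.7  top z -16.1
```

Emit:
play_rows([
  [[0, 0, 0], [0, 0, 0.8], 1],
  [[0, 0, 0], [0, 0, 0], 1],
  [[0, 0, 0], [0, 0, 0], 0.65],
  [[0, 0, 0], [0, 0, 0], 0.5],
  [[0, 0, 0], [0, 0, 0], 0.4],
  [[0, 0, 0], [0, 0, 0], 0.4],
  [[0, 0, 0], [0, 0, -10], 0.4],
  [[0, 0, 0], [0, 0, -20], 0.4],
  [[0, 0, 0], [0, 0, -25], 0.4],
  [[0, 0, 0], [0, 0, -25], 0.3],
  [[0, 0, 0], [-20, 0, -15], 0.1],
  [[0, 0, 0], [-20, 0, 0], 0],
])

```text
t: 11.45
tcp_pos: [0.5983, -0.0979, 0.3251]
tool_rot: [0.993, 0.116, 0.005, 0.002]
force: [0.7, -0.6, -0.3]
finger_gap: 0.952
gripper_force: 0.0
```

```bash
python3 - <<'E'
from h import *
shot("wrist","w11"); delta([.610,.139,.31],-.018)
E
```

```text
t 11.50 tcp [ 0.5929 -0.0979  0.3232] turn [ 0.14 -0.03 14.34] shift now [  71.2 -226.7   12.7] shift after turn [  12.8 -237.2   13.2] F [-4.43 -0.52 -0.82] gap 0.996
```

View pics/w11.png

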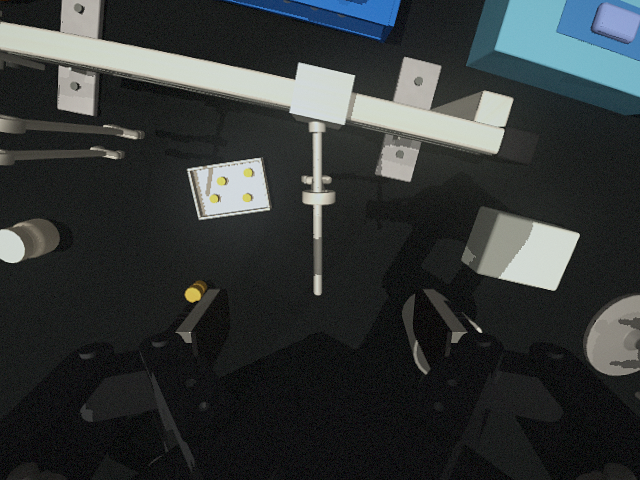

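Front spanner hangs on the spare hook, ring at (318,198). Now the mid spanner.

Emit:
play_rows([
  [[0, 0, 4.8], [0, 0, 0], 0],
  [[0, 0, 4.8], [0, 0, 0], 0],
  [[0, 0, 4.7], [0, 0, 0], 0],
  [[0, 0, 0], [2, -37, 0], 0],
  [[0, 0, 0], [2, -40, 0], 0],
  [[0, 0, 0], [2, -40, 0], 0],
  [[0, 0, 0], [2, -40, 0], 0],
  [[0, 0, 0], [2, -40, 0], 0],
  [[0, 0, 0], [2, -40, 0], 0],
  [[0, 0, 0], [0, 0, 20], 0],
  [[0, 0, 0], [0, 0, 0], 0],
  [[0, 0, 0], [0, 0, 0], 0],
])

```text
t: 12.5
tcp_pos: [0.6111, 0.1398, 0.2992]
tool_rot: [1.0, -0.008, -0.001, 0.0]
force: [0.6, -1.1, 0.5]
finger_gap: 0.997
gripper_force: 0.0
```

```bash
python3 - <<'E'
from h import *
near(.1393,f="w12",step=.004); delta([.609,.139,.2245],-.018)
E
```

```text
0.560 n55 y 0.1373..0.1426 top: y 0.1399 z 0.2444
0.564 n51 y 0.1372..0.1426 top: y 0.1399 z 0.2433
0.568 n58 y 0.1372..0.1425 top: y 0.1399 z 0.2422
0.572 n58 y 0.1371..0.1425 top: y 0.1398 z 0.2413
0.576 n55 y 0.1370..0.1424 top: y 0.1397 z 0.2401
0.580 n47 y 0.1370..0.1423 top: y 0.1397 z 0.2395
0.584 n50 y 0.1370..0.1422 top: y 0.1396 z 0.2395
0.588 n50 y 0.1369..0.1422 top: y 0.1395 z 0.2400
0.592 n53 y 0.1369..0.1421 top: y 0.1394 z 0.2396
0.596 n53 y 0.1368..0.1420 top: y 0.1395 z 0.2396
0.600 n51 y 0.1368..0.1420 top: y 0.1393 z 0.2394
0.604 n40 y 0.1367..0.1419 top: y 0.1393 z 0.2399
0.608 n155 y 0.1275..0.1502 top: y 0.1389 z 0.2443
0.612 n287 y 0.1275..0.1501 top: y 0.1393 z 0.2444
0.616 n263 y 0.1282..0.1500 top: y 0.1394 z 0.2435
0.620 n63 y 0.1359..0.1416 top: y 0.1388 z 0.2395
0.624 n63 y 0.1359..0.1415 top: y 0.1388 z 0.2396
0.628 n48 y 0.1244..0.1414 top: y 0.1355 z 0.2436
0.632 n284 y 0.1245..0.1527 top: y 0.1386 z 0.2449
0.636 n386 y 0.1245..0.1533 top: y 0.1388 z 0.2446
0.640 n296 y 0.1244..0.1528 top: y 0.1388 z 0.2436
0.644 n67 y 0.1356..0.1411 top: y 0.1384 z 0.2397
0.648 n68 y 0.1356..0.1411 top: y 0.1383 z 0.2392
0.652 n63 y 0.1355..0.1410 top: y 0.1382 z 0.2396
0.656 n68 y 0.1355..0.1409 top: y 0.1382 z 0.2392
0.660 n70 y 0.1355..0.1408 top: y 0.1381 z 0.2395
0.664 n70 y 0.1354..0.1408 top: y 0.1381 z 0.2396
0.668 n75 y 0.1336..0.1430 top: y 0.1381 z 0.2404
0.672 n127 y 0.1329..0.1429 top: y 0.1381 z 0.2420
0.676 n342 y 0.1224..0.1534 top: y 0.1374 z 0.2628
t 12.55 tcp [0.6118 0.139  0.3   ] turn [0.03 0.05 0.01] shift now [-2.8  0.  75.5] shift after turn [-2.8  0.1 75.5] F [-0.42 -0.55  0.83] gap 0.999
```

Emit:
play_rows([
  [[0, 0, 0], [-1.3, 0, 15], 0],
  [[0, 0, 0], [0, 0, 25], 0],
  [[0, 0, 0], [0, 0, 22], 0],
  [[0, 0, 0], [0, 0, 13], 0.2],
  [[0, 0, 0], [0, 0, 0], 0.5],
  [[0, 0, 0], [0, 0, 0], 0.65],
  [[0, 0, 0], [0, 0, 0], 0.7],
  [[0, 0, 0], [0, 0, 0], 0.75],
  [[0, 0, 0], [0, 0, 0], 0.8],
  [[0, 0, 0], [0, 0, 0], 1],
  [[0, 0, 0], [0, 0, 0], 1],
])

```text
t: 13.47
tcp_pos: [0.6119, 0.1397, 0.2268]
tool_rot: [1.0, -0.009, 0.002, -0.0]
force: [0.4, -0.1, 5.1]
finger_gap: 0.253
gripper_force: 29.5
```

Emit:
play_rows([
  [[0, 0, 0], [0, 0, -1], 1],
  [[0, 0, 0], [0, 0, -1], 1],
  [[0, 0, 0], [0, 0, -1], 1],
  [[0, 0, 0], [0, 0, 0], 1],
  [[0, 0, 0], [0, 0, 0], 1],
])

```text
t: 13.88
tcp_pos: [0.61, 0.1395, 0.2273]
tool_rot: [1.0, -0.009, -0.001, 0.0]
force: [-0.4, -0.4, -0.0]
finger_gap: 0.259
gripper_force: 29.4
```

```bash
python3 - <<'E'
from h import *
tl("w13"); ring(.611,.1395,yh=.003)
E
```

```text
t 13.93 tcp [0.6101 0.1395 0.2273] F [ 0.2 -0.4  0. ]
x -10 n122 y -11.0..2.7 mid -4.1  top z -30.3
x -6 n170 y -11.0..10.8 mid -0.1  top z -30.4
x -2 n487 y -10.9..10.9 mid -0.0  top z -28.9
x 2 n787 y -11.0..11.0 mid -0.0  top z -22.8
x 6 n202 y -11.0..3.0 mid -4.0  top z -30.3
x 10 n227 y -11.0..3.0 mid -4.0  top z -30.3
x 14 n160 y -11.0..3.0 mid -4.0  top z -25.8
x 18 n70 y -9.4..10.2 mid 0.4  top z -16.1
x 22 n520 y -11.0..10.9 mid -0.0  top z -17.4
x 26 n562 y -11.0..10.8 mid -0.1  top z -17.4
x 30 n454 y -10.9..10.9 mid 0.0  top z -16.3
x 34 n150 y -2.3..3.3 mid 0.5  top z -12.2
x 38 n144 y -2.3..3.3 mid 0.5  top z -12.3
x 42 n154 y -2.3..3.2 mid 0.5  top z -12.2
x 46 n158 y -2.2..3.2 mid 0.5  top z -12.1
x 50 n155 y -2.2..3.2 mid 0.5  top z -12.3
x 54 n158 y -2.2..3.1 mid 0.5  top z -12.2
x 58 n179 y -4.8..5.3 mid 0.3  top z -14.1
x 62 n315 y -4.8..5.3 mid 0.3  top z -14.6
x 66 n34 y -4.7..5.3 mid 0.3  top z -15.2
ring top z 0.2448 x 0.6048..0.6133 y 0.1393
```

Emit:
play_rows([
  [[0, 0, 0], [0, 0, -1], 1],
  [[0, 0, 0], [0, 0, -1], 1],
  [[0, 0, 0], [0, 0.4, -1], 1],
  [[0, 0, 0], [0, 0, 0], 1],
  [[0, 0, 0], [0, 0, 0], 1],
])

```text
t: 14.4
tcp_pos: [0.6107, 0.1392, 0.2311]
tool_rot: [1.0, -0.009, 0.0, 0.0]
force: [-0.5, -0.4, -0.4]
finger_gap: 0.254
gripper_force: 29.4
```

```bash
python3 - <<'E'
from h import *
ring(.610,.1395,yh=.003,f="w14"); delta([.6,.14,.23],-.018)
E
```

```text
ring top z 0.2485 x 0.6053..0.6141 y 0.1393
t 14.45 tcp [0.6106 0.1392 0.231 ] turn [-0.   -0.01  0.03] shift now [-10.7  -0.6   1. ] shift after turn [-10.7  -0.6   1. ] F [ 0.19 -0.69 -0.2 ] gap 0.258
```

Emit:
play_rows([
  [[0, 0, 0], [-4, 0, 0.4], 1],
  [[0, 0, 0], [-7, 0, 0], 1],
  [[0, 0, 0], [-8, 0, 0], 1],
  [[0, 0, 0], [-7, 0, 0], 1],
  [[0, 0, 0], [-5, 0, 0], 1],
  [[0, 0, 0], [-3, 0, 0], 1],
  [[0, 0, 0], [-4, 0, -0.8], 1],
  [[0, 0, 0], [-4, 0, -1.2], 1],
  [[0, 0, 0], [-4, 0, -1.3], 1],
  [[0, 0, 0], [-4, 0, -1.3], 1],
  [[0, 0, 0], [-3, 0, -0.5], 1],
])

```text
t: 15.37
tcp_pos: [0.5573, 0.1402, 0.2359]
tool_rot: [1.0, -0.009, 0.0, -0.0]
force: [-0.1, -1.0, 0.0]
finger_gap: 0.257
gripper_force: 29.4
```

Emit:
play_rows([
  [[0, 0, 0], [-4, 0, 0], 1],
  [[0, 0, 0], [-4, 0, 0], 1],
  [[0, 0, 0], [-4, 0, 0], 1],
  [[0, 0, 0], [-6, 0, 0], 1],
  [[0, 0, 0], [-6, 0, 0], 1],
  [[0, 0, 0], [-6, 0, 0], 1],
  [[0, 0, 0], [-4, 0, 0], 1],
  [[0, 0, 0], [0, 0, 0], 1],
])

```text
t: 16.03
tcp_pos: [0.5223, 0.1408, 0.2356]
tool_rot: [1.0, -0.009, -0.001, 0.0]
force: [0.3, 0.4, -0.6]
finger_gap: 0.256
gripper_force: 29.4
```

```bash
python3 - <<'E'
from h import *
delta([.521,-.116,.235],-.018); tl("w15")
E
```

```text
t 16.03 tcp [0.5223 0.1408 0.2356] turn [0.   0.07 0.05] shift now [  3.1 256.8   0.6] shift after turn [  3.3 256.8   0.6] F [ 0.34  0.36 -0.61] gap 0.256
t 16.08 tcp [0.5231 0.1408 0.2357] F [ 0.2  0.2 -0.4]
x -10 n42 y -11.0..-10.1 mid -10.5  top z -30.7
x -6 n243 y -11.0..10.8 mid -0.1  top z -30.1
x -2 n503 y -10.9..10.8 mid -0.0  top z -28.4
x 2 n633 y -10.8..10.9 mid 0.0  top z -23.2
x 6 n77 y -11.0..-10.1 mid -10.5  top z -30.5
x 10 n130 y -11.0..-10.1 mid -10.5  top z -30.5
x 34 n55 y -2.8..2.5 mid -0.1  top z -8.5
x 38 n144 y -2.8..2.5 mid -0.1  top z -8.3
x 42 n114 y -2.7..2.5 mid -0.1  top z -7.2
x 46 n56 y -2.3..2.0 mid -0.2  top z -6.3
```

Emit:
play_rows([
  [[0, 0, 0], [0, 8, 0], 1],
  [[0, 0, 0], [0, 18, 0], 1],
  [[0, 0, 0], [0, 26, 0], 1],
  [[0, 0, 0], [0, 30, 0], 1],
  [[0, 0, 0], [0, 30, 0], 1],
  [[0, 0, 0], [0, 30, 0], 1],
  [[0, 0, 0], [0, 30, 0], 1],
  [[0, 0, 0], [0, 30, 0], 1],
  [[0, 0, 0], [0, 25, 0], 1],
  [[0, 0, 0], [0, 17, 0], 1],
  [[0, 0, 0], [0, 8, 0], 1],
  [[0, 0, 0], [0, 3, 0], 1],
])

```text
t: 17.08
tcp_pos: [0.5194, -0.1161, 0.2356]
tool_rot: [1.0, -0.01, 0.0, 0.0]
force: [0.5, 0.9, -1.1]
finger_gap: 0.258
gripper_force: 29.5
```

Emit:
play_rows([
  [[0, 0, -3.6], [0, 0, 0], 1],
  [[0, 0, -3.6], [0, 0, 0], 1],
  [[0, 0, -3.6], [0, 0, 0], 1],
  [[0, 0, -3.5], [0, 0, 0], 1],
  [[0, 0, 0], [0, 0, 0], 1],
  [[0, 0, 0], [0, 0, 0], 1],
])

```text
t: 17.58
tcp_pos: [0.5192, -0.1134, 0.2356]
tool_rot: [0.993, 0.116, -0.0, -0.0]
force: [-0.2, -0.2, -0.3]
finger_gap: 0.257
gripper_force: 29.5
```

```bash
python3 - <<'E'
from h import *
tl("w16")
E
```

```text
t 17.63 tcp [ 0.5192 -0.1135  0.2356] F [-0.  -0.3 -0.9]
x -10 n30 y -10.9..-9.9 mid -10.4  top z -30.9
x -6 n179 y -10.9..10.9 mid -0.0  top z -30.8
x -2 n493 y -11.0..10.9 mid -0.0  top z -28.1
x 2 n729 y -10.9..11.0 mid 0.0  top z -26.9
x 6 n79 y -10.9..-10.0 mid -10.5  top z -30.8
x 10 n120 y -11.0..-10.0 mid -10.5  top z -30.6
x 14 n28 y -11.0..-10.1 mid -10.5  top z -29.2
x 46 n12 y 0.2..3.3 mid 1.8  top z -7.5
x 50 n144 y -1.0..4.5 mid 1.8  top z -8.8
x 54 n151 y -1.0..4.5 mid 1.8  top z -7.9
x 58 n88 y -1.0..4.1 mid 1.5  top z -6.8
x 62 n23 y 0.6..3.3 mid 1.9  top z -6.1
```

Emit:
play_rows([
  [[0, 0, 0], [4, 1, 0], 1],
  [[0, 0, 0], [8, 0.8, 0], 1],
  [[0, 0, 0], [8, 0, 0], 1],
  [[0, 0, 0], [8, 0, 0], 1],
  [[0, 0, 0], [6, 0, 0], 1],
  [[0, 0, 0], [2, 0, 0], 1],
  [[0, 0, 0], [0, 0, 0], 1],
  [[0, 0, 0], [0, 0, 0], 1],
])

```text
t: 18.3
tcp_pos: [0.5545, -0.1076, 0.2354]
tool_rot: [0.993, 0.116, -0.0, -0.0]
force: [0.2, 0.4, -0.3]
finger_gap: 0.255
gripper_force: 29.5
```

```bash
python3 - <<'E'
from h import *
tl("w17"); im,d,c=load("w17"); P=cloud(c,d); s=sense(); T=R.from_quat(s["tool_rot"]); L=1000*T.inv().apply((P-s["tcp_pos"]).reshape(-1,3))
q=L[(abs(L[:,1])<3)&(abs(L[:,0])<7)&(L[:,2]>-25)]; print("ring top",np.percentile(q[:,2],3))
E
```

```text
t 18.35 tcp [ 0.5543 -0.1076  0.2354] F [-0.2  0.3 -0.4]
x -10 n33 y -10.8..-9.8 mid -10.3  top z -30.6
x -6 n151 y -11.0..10.6 mid -0.2  top z -30.7
x -2 n502 y -11.0..11.0 mid -0.0  top z -29.4
x 2 n743 y -10.9..11.0 mid 0.0  top z -24.1
x 6 n86 y -11.0..-9.8 mid -10.4  top z -30.8
x 10 n111 y -11.0..-0.0 mid -5.5  top z -30.9
x 14 n169 y -11.0..2.5 mid -4.2  top z -27.5
x 18 n128 y -3.0..2.5 mid -0.2  top z -8.3
x 22 n103 y -3.0..2.5 mid -0.2  top z -7.2
x 26 n32 y -2.5..1.2 mid -0.7  top z -6.3
x 78 n319 y -8.6..8.6 mid -0.0  top z -9.2
x 82 n499 y -8.9..9.2 mid 0.1  top z -9.3
x 86 n194 y -8.5..8.5 mid -0.0  top z -9.1
ring top -17.40659150841354
```

Emit:
play_rows([
  [[0, 0, 0], [4, -0.3, 0], 1],
  [[0, 0, 0], [4, 0, 0], 1],
  [[0, 0, 0], [4, 0, 0], 1],
  [[0, 0, 0], [4, 0, 1], 1],
  [[0, 0, 0], [4, 0, 1.2], 1],
  [[0, 0, 0], [4, 0, 1.2], 1],
  [[0, 0, 0], [4, 0, 0.8], 1],
  [[0, 0, 0], [4, 0, 0.3], 1],
  [[0, 0, 0], [4, -0.1, 0], 1],
  [[0, 0, 0], [0, 0, 0], 1],
])

```text
t: 19.18
tcp_pos: [0.5905, -0.099, 0.2311]
tool_rot: [0.993, 0.116, 0.0, 0.0]
force: [-0.4, -0.1, -0.7]
finger_gap: 0.255
gripper_force: 29.5
```

```bash
python3 - <<'E'
from h import *
tl("w18")
E
```

```text
t 19.23 tcp [ 0.59  -0.099  0.231] F [ 0.7 -0.8 -1.2]
x -10 n101 y -11.0..2.7 mid -4.1  top z -30.2
x -6 n142 y -11.0..10.7 mid -0.2  top z -30.7
x -2 n476 y -10.9..10.7 mid -0.1  top z -29.8
x 2 n875 y -11.0..11.0 mid 0.0  top z -24.1
x 6 n203 y -11.0..2.6 mid -4.2  top z -30.6
x 10 n215 y -11.0..2.6 mid -4.2  top z -30.5
x 14 n215 y -11.0..2.6 mid -4.2  top z -28.0
x 18 n126 y -2.9..2.6 mid -0.2  top z -8.4
x 22 n126 y -2.9..2.6 mid -0.2  top z -8.3
x 26 n129 y -3.3..2.5 mid -0.4  top z -8.5
x 30 n137 y -3.2..2.5 mid -0.4  top z -8.5
x 34 n139 y -3.2..2.5 mid -0.4  top z -8.5
x 38 n132 y -3.2..2.5 mid -0.4  top z -8.3
x 42 n369 y -10.0..10.9 mid 0.5  top z -13.4
x 46 n542 y -9.9..10.9 mid 0.5  top z -13.4
x 50 n353 y -9.8..10.4 mid 0.3  top z -12.8
x 54 n152 y -3.1..2.4 mid -0.3  top z -8.6
x 58 n156 y -3.0..2.4 mid -0.3  top z -8.4
x 62 n157 y -3.0..2.4 mid -0.3  top z -8.5
x 66 n167 y -3.4..2.4 mid -0.5  top z -8.4
x 70 n170 y -3.3..2.4 mid -0.5  top z -8.5
x 74 n164 y -3.3..2.3 mid -0.5  top z -8.5
x 78 n175 y -3.3..1.9 mid -0.7  top z -8.5
x 82 n165 y -3.3..1.9 mid -0.7  top z -8.6
x 86 n215 y -5.7..4.5 mid -0.6  top z -9.5
x 90 n558 y -5.8..11.0 mid 2.6  top z -29.7
x 94 n1691 y -11.0..11.0 mid 0.0  top z -31.5
x 98 n1112 y -11.0..11.0 mid -0.0  top z -31.7
```

Emit:
play_rows([
  [[0, 0, 0], [4, -0.2, 0.3], 1],
  [[0, 0, 0], [6, 0, 0], 1],
  [[0, 0, 0], [6, 0, 0], 1],
  [[0, 0, 0], [3, 0, 0], 1],
  [[0, 0, 0], [0, 0, 1], 1],
  [[0, 0, 0], [0, 0, 1], 1],
  [[0, 0, 0], [0, 0, 1], 1],
  [[0, 0, 0], [0, 0, 0.4], 1],
  [[0, 0, 0], [0, 0, 0], 1],
  [[0, 0, 0], [0, 0, 0], 0.65],
  [[0, 0, 0], [0, 0, 0], 0.5],
  [[0, 0, 0], [0, 0, 0], 0.4],
])

```text
t: 20.23
tcp_pos: [0.6081, -0.0946, 0.2277]
tool_rot: [0.993, 0.116, 0.0, 0.0]
force: [-0.3, -0.3, 0.8]
finger_gap: 0.596
gripper_force: 0.0
```

Emit:
play_rows([
  [[0, 0, 0], [0, 0, 0], 0.4],
  [[0, 0, 0], [0, 0, -10], 0.4],
  [[0, 0, 0], [0, 0, -20], 0.4],
  [[0, 0, 0], [0, 0, -25], 0.4],
  [[0, 0, 0], [0, 0, -25], 0.3],
  [[0, 0, 0], [-10, 0, -15], 0.1],
  [[0, 0, 0], [0, 0, 0], 0],
])

```text
t: 20.82
tcp_pos: [0.5994, -0.0975, 0.3275]
tool_rot: [0.993, 0.116, 0.004, 0.002]
force: [1.2, 1.0, 0.0]
finger_gap: 0.948
gripper_force: 0.0
```

```bash
python3 - <<'E'
from h import *
im,d,c=shot("wrist","w19"); delta([.634,.1388,.30],-.018)
P=cloud(c,d); s=sense(); T=R.from_quat(s["tool_rot"]); yl=.2358*P[...,0]-.2375
Q=P[(abs(P[...,1]-yl)<.014)&(P[...,2]>.2)&(P[...,2]<.27)&(P[...,0]>.55)&(P[...,0]<.69)]
for a in np.arange(.56,.69,.005):
    q=Q[abs(Q[:,0]-a)<.0025]
    if len(q)>5: print(round(a,3),len(q),q[:,1].min().round(4),q[:,1].max().round(4),np.percentile(q[:,2],95).round(4))
E
```

```text
t 20.87 tcp [ 0.599  -0.0971  0.3251] turn [ 0.13 -0.27 14.31] shift now [  88.2 -221.7   24.9] shift after turn [  30.8 -236.5   25.1] F [ 0.18 -0.42 -0.7 ] gap 0.998
0.565 6 -0.1058 -0.1022 0.2439
0.57 59 -0.107 -0.1008 0.2442
0.575 58 -0.106 -0.0996 0.2427
0.58 59 -0.1047 -0.0985 0.2413
0.585 62 -0.1036 -0.0966 0.2395
0.59 62 -0.102 -0.0954 0.239
0.595 60 -0.1012 -0.0942 0.2396
0.6 59 -0.1 -0.0856 0.2416
0.605 182 -0.1074 -0.0847 0.2442
0.61 301 -0.1073 -0.0844 0.2438
0.615 76 -0.1051 -0.0897 0.2394
0.62 67 -0.0953 -0.0884 0.2392
0.625 65 -0.094 -0.0873 0.2398
0.63 135 -0.0988 -0.0782 0.244
0.635 261 -0.101 -0.0776 0.2444
0.64 149 -0.0996 -0.0839 0.2431
0.645 70 -0.0892 -0.0827 0.2395
0.65 68 -0.0881 -0.0815 0.2396
0.655 72 -0.0869 -0.0803 0.2392
0.66 69 -0.0857 -0.0793 0.2395
0.665 72 -0.0844 -0.0781 0.2395
0.67 82 -0.0834 -0.0761 0.2393
0.675 109 -0.0826 -0.073 0.242
0.68 410 -0.0907 -0.063 0.2627
0.685 437 -0.0902 -0.062 0.263
```

Both small spanners hang on the spare prong (x≈0.608 and 0.634). Now the large one.

Emit:
play_rows([
  [[0, 0, 4.8], [0, 0, 0], 0],
  [[0, 0, 4.8], [0, 0, 0], 0],
  [[0, 0, 4.7], [0, 0, 0], 0],
  [[0, 0, 0], [5, -37, 0], 0],
  [[0, 0, 0], [5, -40, 0], 0],
  [[0, 0, 0], [5, -40, 0], 0],
  [[0, 0, 0], [5, -40, 0], 0],
  [[0, 0, 0], [5, -40, 0], 0],
  [[0, 0, 0], [5, -39, 0], 0],
  [[0, 0, 0], [0, 0, 20], 0],
  [[0, 0, 0], [0, 0, 0], 0],
  [[0, 0, 0], [0, 0, 0], 0],
])

```text
t: 21.87
tcp_pos: [0.6309, 0.1389, 0.2997]
tool_rot: [1.0, -0.008, -0.003, 0.0]
force: [0.9, 0.8, 0.5]
finger_gap: 1.002
gripper_force: 0.0
```

```bash
python3 - <<'E'
from h import *
near(.1393,f="w20",step=.004,x0=.612,x1=.664); delta([.634,.1388,.220],-.018)
E
```

```text
0.612 n25 y 0.1366..0.1418 top: y 0.1390 z 0.2395
0.616 n51 y 0.1366..0.1418 top: y 0.1392 z 0.2396
0.620 n61 y 0.1358..0.1417 top: y 0.1388 z 0.2394
0.624 n56 y 0.1358..0.1416 top: y 0.1386 z 0.2391
0.628 n39 y 0.1248..0.1526 top: y 0.1370 z 0.2428
0.632 n273 y 0.1240..0.1531 top: y 0.1384 z 0.2449
0.636 n410 y 0.1240..0.1530 top: y 0.1388 z 0.2446
0.640 n347 y 0.1245..0.1529 top: y 0.1390 z 0.2436
0.644 n61 y 0.1356..0.1412 top: y 0.1383 z 0.2394
0.648 n63 y 0.1355..0.1412 top: y 0.1384 z 0.2395
0.652 n62 y 0.1355..0.1411 top: y 0.1382 z 0.2396
0.656 n64 y 0.1354..0.1410 top: y 0.1382 z 0.2399
0.660 n64 y 0.1354..0.1409 top: y 0.1382 z 0.2394
0.664 n33 y 0.1353..0.1408 top: y 0.1379 z 0.2402
t 21.92 tcp [0.6318 0.1381 0.3011] turn [0.04 0.18 0.01] shift now [ 2.4 -0.8 81.1] shift after turn [ 2.2 -0.8 81.1] F [ 0.02 -0.68  0.15] gap 1.0
```

Emit:
play_rows([
  [[0, 0, 0], [2, -0.6, 15], 0],
  [[0, 0, 0], [0, 0, 27], 0],
  [[0, 0, 0], [0, 0, 24], 0],
  [[0, 0, 0], [0, 0, 12], 0.2],
  [[0, 0, 0], [0, 0, 0], 0.4],
  [[0, 0, 0], [0, 0, 0], 0.55],
  [[0, 0, 0], [0, 0, 0], 0.6],
  [[0, 0, 0], [0, 0, 0], 0.65],
  [[0, 0, 0], [0, 0, 0], 0.7],
  [[0, 0, 0], [0, 0, 0], 1],
  [[0, 0, 0], [0, 0, 0], 1],
])

```text
t: 22.83
tcp_pos: [0.6357, 0.1393, 0.2264]
tool_rot: [1.0, -0.009, 0.002, -0.0]
force: [0.4, 0.1, 6.2]
finger_gap: 0.338
gripper_force: 29.8
```

Emit:
play_rows([
  [[0, 0, 0], [0, 0, -1], 1],
  [[0, 0, 0], [0, 0, -1], 1],
  [[0, 0, 0], [0, 0, -1], 1],
  [[0, 0, 0], [0, 0, -1], 1],
  [[0, 0, 0], [0, 0, 0], 1],
  [[0, 0, 0], [0, 0, 0], 1],
])

```text
t: 23.33
tcp_pos: [0.6338, 0.1392, 0.2277]
tool_rot: [1.0, -0.009, -0.001, 0.0]
force: [0.7, 0.1, -1.9]
finger_gap: 0.34
gripper_force: 29.7
```

```bash
python3 - <<'E'
from h import *
tl("w21"); ring(.634,.139,yh=.003)
E
```

```text
t 23.38 tcp [0.6339 0.1392 0.2278] F [ 0.3  0.4 -2.6]
x -10 n43 y -2.5..2.7 mid 0.1  top z -12.0
x -6 n212 y -10.9..11.0 mid 0.1  top z -17.9
x -2 n456 y -10.8..11.0 mid 0.1  top z -17.9
x 2 n784 y -10.9..11.0 mid 0.0  top z -17.5
x 6 n129 y -2.4..3.5 mid 0.5  top z -11.6
x 10 n132 y -2.4..3.5 mid 0.5  top z -11.5
x 14 n136 y -2.4..3.4 mid 0.5  top z -11.5
x 18 n136 y -2.4..3.4 mid 0.5  top z -11.5
x 22 n136 y -2.4..3.4 mid 0.5  top z -11.7
x 26 n143 y -2.3..3.4 mid 0.5  top z -11.6
x 30 n144 y -2.3..3.3 mid 0.5  top z -11.6
x 34 n104 y -2.3..3.3 mid 0.5  top z -13.2
ring top z 0.2462 x 0.6277..0.6375 y 0.1390
```

Emit:
play_rows([
  [[0, 0, 0], [0, 0, -1.5], 1],
  [[0, 0, 0], [0, 0, -1.5], 1],
  [[0, 0, 0], [0, 0.4, -1.5], 1],
  [[0, 0, 0], [0, 0, 0], 1],
  [[0, 0, 0], [0, 0, 0], 1],
], grip_force=50)

```text
t: 23.85
tcp_pos: [0.6345, 0.1388, 0.2332]
tool_rot: [1.0, -0.009, 0.0, -0.0]
force: [0.2, 0.6, -1.9]
finger_gap: 0.331
gripper_force: 49.9
```

```bash
python3 - <<'E'
from h import *
ring(.634,.139,yh=.003); delta([.52,.14,.23],-.018)
E
```

```text
ring top z 0.2512 x 0.6284..0.6384 y 0.1390
t 23.90 tcp [0.6345 0.1388 0.2331] turn [-0.   -0.01  0.03] shift now [-114.5    0.8    3. ] shift after turn [-114.5    0.9    3.1] F [-0.41  0.6  -1.77] gap 0.327
```

Emit:
play_rows([
  [[0, 0, 0], [-4, 0, 0], 1],
  [[0, 0, 0], [-7, 0, 0], 1],
  [[0, 0, 0], [-9, 0, 0], 1],
  [[0, 0, 0], [-10, 0, 0], 1],
  [[0, 0, 0], [-10, 0, 0], 1],
  [[0, 0, 0], [-8, 0, 0], 1],
  [[0, 0, 0], [-6, 0, 0], 1],
  [[0, 0, 0], [-5, 0, -1], 1],
  [[0, 0, 0], [-5, 0, -1.5], 1],
  [[0, 0, 0], [-5, 0, -1.5], 1],
  [[0, 0, 0], [-5, 0, -1.2], 1],
])

```text
t: 24.82
tcp_pos: [0.5603, 0.1401, 0.2384]
tool_rot: [1.0, -0.009, 0.0, -0.0]
force: [-0.2, -1.0, -1.0]
finger_gap: 0.329
gripper_force: 49.9
```

Emit:
play_rows([
  [[0, 0, 0], [-6, 0, 0], 1],
  [[0, 0, 0], [-6, 0, 0], 1],
  [[0, 0, 0], [-7, 0, 0], 1],
  [[0, 0, 0], [-8, 0, 0], 1],
  [[0, 0, 0], [-8, 0, 0], 1],
  [[0, 0, 0], [-8, 0, -3], 1],
  [[0, 0, 0], [-5, 0, -8], 1],
  [[0, 0, 0], [0, 0, -12], 1],
  [[0, 0, 0], [0, 0, -15], 1],
  [[0, 0, 0], [0, 0, -15], 1],
  [[0, 0, 0], [0, 0, -10], 1],
  [[0, 0, 0], [0, 0, 0], 1],
])

```text
t: 25.82
tcp_pos: [0.5139, 0.1411, 0.304]
tool_rot: [1.0, -0.009, 0.003, -0.0]
force: [-0.3, 0.3, -1.7]
finger_gap: 0.326
gripper_force: 49.9
```

```bash
python3 - <<'E'
from h import *
delta([.466,-.2955,.32],-.018); shot("wrist","w22")
E
```

```text
t 25.82 tcp [0.5139 0.1411 0.304 ] turn [-0.03 -0.35  0.04] shift now [-40.2 437.4 -16.4] shift after turn [-40.  437.4 -16. ] F [-0.27  0.29 -1.68] gap 0.326
```

View pics/w22.png

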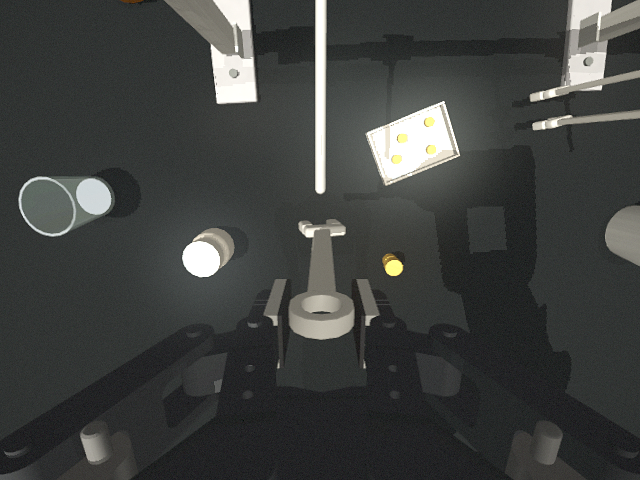

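The large spanner is held at (321,318), off the prong. Moving to the pot.

Emit:
play_rows([
  [[0, 0, 0], [-3, 8, -2], 1],
  [[0, 0, 0], [-5, 18, -3], 1],
  [[0, 0, 0], [-5, 28, -3], 1],
  [[0, 0, 0], [-5, 30, 0], 1],
  [[0, 0, 0], [-5, 30, 0], 1],
  [[0, 0, 0], [-5, 30, 0], 1],
  [[0, 0, 0], [-5, 30, 0], 1],
  [[0, 0, 0], [-5, 30, 0], 1],
  [[0, 0, 0], [-5, 30, 0], 1],
  [[0, 0, 0], [-5, 30, 0], 1],
  [[0, 0, 0], [-5, 30, 0], 1],
  [[0, 0, 0], [-5, 30, 0], 1],
])

```text
t: 26.87
tcp_pos: [0.4471, -0.1833, 0.3081]
tool_rot: [1.0, -0.009, -0.001, -0.001]
force: [0.2, -0.2, -2.8]
finger_gap: 0.335
gripper_force: 49.9
```

Emit:
play_rows([
  [[0, 0, 0], [-5, 30, 0], 1],
  [[0, 0, 0], [-5, 30, 0], 1],
  [[0, 0, 0], [-5, 26, 0], 1],
  [[0, 0, 0], [-6, 18, 0], 1],
  [[0, 0, 0], [-6, 8, 0], 1],
  [[0, 0, 0], [-4, 0, 0], 1],
  [[0, 2, 0], [0, 0, 0], 1],
  [[0, 3, 0], [0, 0, 0], 1],
  [[0, 3, 0], [0, 0, 0], 1],
  [[0, 2, 0], [0, 0, 0], 1],
  [[0, 0, 0], [0, 0, 0], 1],
  [[0, 0, 0], [0, 0, 0], 1],
])

```text
t: 27.87
tcp_pos: [0.4151, -0.2919, 0.3088]
tool_rot: [0.996, -0.009, 0.086, -0.0]
force: [-0.3, 0.8, -1.3]
finger_gap: 0.33
gripper_force: 49.9
```

```bash
cat >> h.py <<'E'
def potview(f):
    im,d,c=shot("wrist",f); P=cloud(c,d); s=sense()
    B=(abs(P[...,0]-.467)<.06)&(abs(P[...,1]+.2955)<.06)
    q=P[B&(P[...,2]>.094)&(P[...,2]<.106)]
    a=np.linalg.lstsq(np.c_[2*q[:,:2],np.ones(len(q))],(q[:,:2]**2).sum(1),rcond=None)[0]; print("pot",a[:2].round(4),np.sqrt(a[2]+a[0]**2+a[1]**2).round(4),len(q),q.min(0).round(4),q.max(0).round(4))
    T=R.from_quat(s["tool_rot"]); L=1000*T.inv().apply((P-s["tcp_pos"]).reshape(-1,3))
    for a in (30,60,90,120,150,165,172):
        q=L[(abs(L[:,2]-a)<5)&(abs(L[:,1])<25)&(abs(L[:,0])<40)]
        if len(q): print("along",a,len(q),"x",np.percentile(q[:,0],[5,50,95]).round(1),"y",np.percentile(q[:,1],[5,50,95]).round(1))
E
python3 - <<'E'
from h import *
delta([.417,-.2955,.31],-.018,np.radians(10)); potview("w23")
E
```

```text
t 27.87 tcp [ 0.4151 -0.2919  0.3088] turn [-0.1   0.1   0.03] shift now [ 2.2  3.5 -0.8] shift after turn [ 2.2  3.5 -0.8] F [-0.27  0.76 -1.31] gap 0.33
pot [ 0.4672 -0.2971] 0.043 1025 [ 0.4231 -0.3422  0.094 ] [ 0.5132 -0.2523  0.1028]
along 30 183 x [-0.2  0.3  0.7] y [-5.9  0.5  6.5]
along 60 117 x [-0.4  0.1  0.4] y [-5.7  0.6  6.8]
along 90 75 x [-0.5 -0.2  0.2] y [-5.7  0.7  6.4]
along 120 53 x [-0.8 -0.5 -0.1] y [-5.6  0.7  6.7]
along 150 102 x [-5.4  0.8  1.3] y [-17.1  -3.1  20.1]
along 165 61 x [-3.6  0.7  1.1] y [-20.5   6.5  14.6]
along 172 14 x [-2.1  0.7  1.1] y [ 5.6  7.9 13.5]
```

View pics/w23.png

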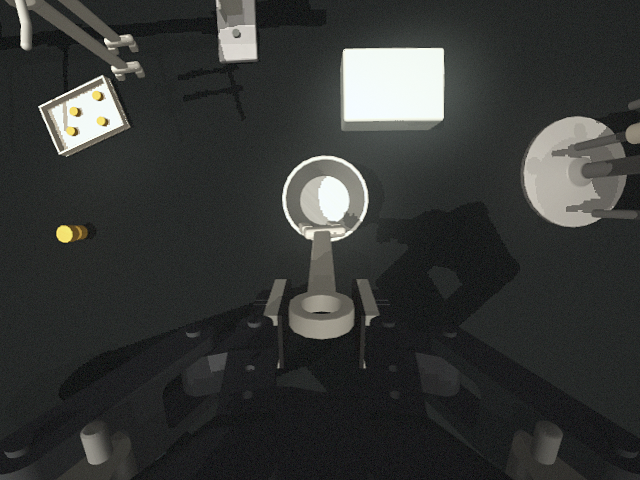

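The pot rim is centred at (325,198), with the jaw at (325,230) just above and inside its near side. Lowering.

Emit:
play_rows([
  [[0, 0, 0], [3, 4.5, 0], 1],
  [[0, 0, 0], [-2.6, 0, 14.8], 1],
  [[0, 0, 0], [-3.5, 0, 19.7], 1],
  [[0, 0, 0], [-3.5, 0, 19.7], 1],
  [[0, 0, 0], [-3.5, 0, 19.7], 1],
  [[0, 0, 0], [-3.5, 0, 19.7], 1],
  [[0, 0, 0], [-2.6, 0, 14.8], 1],
  [[0, 0, 0], [-1.7, 0, 9.8], 1],
  [[0, 0, 0], [0, 0, 0], 1],
  [[0, 0, 0], [0, 0, 0], 1],
])

```text
t: 28.75
tcp_pos: [0.4192, -0.2977, 0.1891]
tool_rot: [0.996, -0.008, 0.087, -0.0]
force: [0.3, 0.9, -2.3]
finger_gap: 0.336
gripper_force: 49.9
```

```bash
python3 - <<'E'
from h import *
delta([.418,-.2965,.178],-.018,np.radians(10)); potview("w24")
E
```

```text
t 28.75 tcp [ 0.4192 -0.2977  0.1891] turn [-0.1   0.05  0.05] shift now [-3.1 -1.2 10.7] shift after turn [-3.1 -1.2 10.7] F [ 0.26  0.86 -2.32] gap 0.336
pot [ 0.4678 -0.2971] 0.0425 2776 [ 0.4228 -0.3422  0.094 ] [ 0.5119 -0.2521  0.106 ]
along 30 188 x [0.5 1.  1.4] y [-5.7  0.2  6.6]
along 60 117 x [0.7 1.1 1.5] y [-5.7  0.1  6.6]
along 90 443 x [-10.8  -6.6   1.4] y [-23.   -0.6  22.9]
along 120 190 x [-11.1  -6.3   1.5] y [-22.5  -0.3  22.3]
along 150 210 x [-13.   -3.3   3.3] y [-22.1  -3.4  21.4]
along 165 126 x [-14.4  -5.1   3.3] y [-22.7  -8.9  17.4]
along 172 64 x [-15.2  -9.6   3.2] y [-24.   -8.6  24.2]
```

Emit:
play_rows([
  [[0, 0, 0], [-1.5, 0, 5], 1],
  [[0, 0, 0], [-0.7, 0, 4], 1],
  [[0, 0, 0], [-0.2, 0, 1], 1],
  [[0, 0, 0], [0, 0, 0], 1],
  [[0, 0, 0], [0, 0, 0], 1],
])

```text
t: 29.22
tcp_pos: [0.4182, -0.2982, 0.1795]
tool_rot: [0.996, -0.009, 0.087, 0.001]
force: [0.9, 0.2, -2.8]
finger_gap: 0.33
gripper_force: 49.9
```

Emit:
play_rows([
  [[0, 0, 0], [-0.2, 0, 1], 1],
  [[0, 0, 0], [0, 0, 0], 1],
  [[0, 0, 0], [-0.2, 0, 1], 1],
  [[0, 0, 0], [0, 0, 0], 1],
])

```text
t: 29.55
tcp_pos: [0.4182, -0.2982, 0.1777]
tool_rot: [0.996, -0.009, 0.087, 0.001]
force: [0.4, -0.0, 3.2]
finger_gap: 0.332
gripper_force: 50.3
```

Emit:
play_rows([
  [[0, 0, 0], [-0.2, 0, 1], 1],
  [[0, 0, 0], [0, 0, 0], 1],
  [[0, 0, 0], [-0.2, 0, 1], 1],
  [[0, 0, 0], [0, 0, 0], 1],
])

```text
t: 29.88
tcp_pos: [0.4187, -0.2987, 0.1773]
tool_rot: [0.996, -0.009, 0.088, 0.002]
force: [-1.9, 3.0, 14.2]
finger_gap: 0.329
gripper_force: 51.4
```

Emit:
play_rows([
  [[0, 0, 0], [0, 0, -1.7], 1],
  [[0, 0, 0], [0, 0, 0], 1],
  [[0, 0, 0], [0, 0, 0], 0.6],
  [[0, 0, 0], [0, 0, 0], 0.55],
  [[0, 0, 0], [0, 0, 0], 0.45],
  [[0, 0, 0], [0, 0, 0], 0.3],
  [[0, 0, 0], [0, 0, 0], 0.2],
  [[0, 0, 0], [0, 0, 0], 0.2],
])

```text
t: 30.55
tcp_pos: [0.4176, -0.298, 0.1767]
tool_rot: [0.996, -0.009, 0.087, 0.001]
force: [-0.2, -0.4, -0.6]
finger_gap: 0.801
gripper_force: 0.0
```

Emit:
play_rows([
  [[0, 0, 0], [0, 0, -10], 0.2],
  [[0, 0, 0], [0, 0, -20], 0.2],
  [[0, 0, 0], [0, 0, -30], 0.1],
  [[0, 0, 0], [0, 0, -35], 0.1],
  [[0, 0, 0], [0, 0, -35], 0.1],
  [[0, 0, 0], [0, 0, -20], 0.1],
  [[0, 0, 0], [0, 0, 0], 0.1],
  [[0, 0, 0], [0, 0, 0], 0.1],
])

```text
t: 31.22
tcp_pos: [0.3916, -0.2979, 0.3264]
tool_rot: [0.996, -0.009, 0.088, 0.002]
force: [0.2, 0.2, -0.8]
finger_gap: 0.898
gripper_force: 0.0
```

```bash
python3 - <<'E'
from h import *
shot("wrist","w25"); shot("scene","s1"); im,d,c=shot("top","t1")
cv2.imwrite("pics/fin.png",np.hstack([cv2.resize(cv2.imread("pics/w25.png"),(400,300)),cv2.resize(cv2.imread("pics/s1.png")[90:330,130:450],(400,300))]))
im0,d0,c0=load("top0"); P=cloud(c,d); P0=cloud(c0,d0); v,u=np.mgrid[0:480,0:640]
for n,b,z in(("jar",(185,225,270,300),.05),("union",(300,316,288,305),.02),("tipbox",(455,525,200,250),.045),("pot",(430,495,250,310),.09),("dish",(290,345,208,255),.008),("beaker",(110,160,235,272),.03)):
    f=lambda P,d:np.median(P[(u>b[0])&(u<b[1])&(v>b[2])&(v<b[3])&(P[...,2]>z)&(P[...,2]<.12)],0).round(4)
    print(n,f(P0,d0),f(P,d))
Q=P[(abs(P[...,0]-.45)<.1)&(abs(P[...,1]+.2965)<.06)&(P[...,2]>.12)&(P[...,2]<.2)]; print("spanner in pot",Q.mean(0),Q.max(0))
E
```

```text
jar [0.4565 0.287  0.0626] [0.4565 0.2871 0.0628]
union [0.4297 0.0482 0.0331] [0.4297 0.0482 0.0327]
tipbox [ 0.5974 -0.3774  0.0551] [ 0.5972 -0.3781  0.055 ]
pot [ 0.4653 -0.3082  0.099 ] [ 0.4641 -0.3027  0.0991]
dish [0.5877 0.025  0.0145] [0.5875 0.0251 0.0143]
beaker [0.5292 0.4636 0.0658] [0.5291 0.463  0.0663]
spanner in pot [ 0.41358306 -0.29194582  0.17117322] [ 0.42553342 -0.27896662  0.19534865]
```

View pics/fin.png

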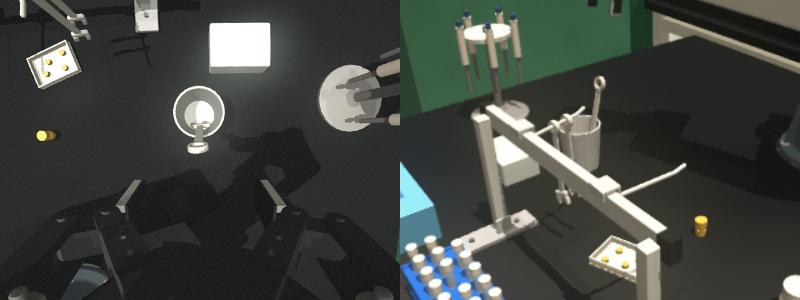

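The left image shows the large spanner leaning in the upright pot, with its ring at (198,148). The right image shows the two small spanners on the spare prong near (565,130) and the crowded hook empty. Nothing else has moved, so I'm handing in.

```bash
python3 -c "
from station import *
print(sign_off())"
```

```text
the job is handed in; nothing more can be done
None
```

The job is handed in at about 31 s: the large spanner stands jaw down in the tool pot, both small spanners hang on the spare hook's prong behind its tip, and the other things on the bench are where they were; no verdict came back from the hand-in.

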